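# Clear the medal-case sealer's catch tray into an aired tote

## Robot

A 7-joint arm with a two-finger parallel gripper is mounted at the origin on the work surface. World frame = base frame: x ahead of the robot, y to its left, z up, the work surface at z = 0. Lengths are in m, angles in rad, forces in N, time in s.
With the tool pointing down it reaches from about 0.425 to 0.95 m from the base axis. Payload 16.7 kg.
Tool frame: the origin (TCP) lies at the very end of the fingers, on their centre line; the grasp point (between the pads) lies 19 mm behind it; z points along the fingers, y is the line along which they close (so a half turn about z gives the same grasp; the last joint's range is limited). The gripper opens to 94 mm and grips with 3 to 60 N. Pads are 16 mm wide; open, the fingers measure 119 mm over their backs; the gripper's body (75 mm by 177 mm) begins 78 mm behind the grasp point.
Start: joints at [1.022, 0.426, 0.074, 1.606, -0.034, 1.111, -0.067], TCP at [0.262, -0.622, 0.205] pointing down, gripper open.
Joint ranges: [-2.85, 2.85], [-0.5, 2.14], [-1.23, 1.37], [0.21, 2.46], [-1.02, 4.16], [0.16, 2.05], [-2.73, 2.73]. Speed limits (rad/s): [1.89, 1.89, 2.39, 2.39, 3.01, 3.01, 3.01].

## Interface

Orientations are given as a unit quaternion [x, y, z, w].
In Python, from workcell import r gives the robot as it stands. The module is installed in compiled form; this text tells all that it offers.
- The arm moves only by the tool play_rows, never from a script. Its argument "motion" is a list that holds one entry, the list of rows, each a list of 7 numbers: the turn, a rotation vector about the tool's x, y, z each as a share of 60 degrees, from -1 to 1, then the shift along the tool's x, y, z each as a share of 80 cm, from -1 to 1, then the closure, from -1 (fully open) to 1 (shut). In form: [[[rx, ry, rz, dx, dy, dz, grip], ...]]. A call has 1 to 5 rows; each row is the pose to reach, as a shift and turn from the pose commanded when the call began, along the tool's axes at that moment; what a row does not reach only later rows make up. A row lasts 1/12 s, in which the tool goes at most 41.7 mm and 7.16 degrees, less where a joint would pass 70% of its speed; a pose out of reach is approached as far as the arm can. A call with a number of a shift or a turn outside -1 to 1 is refused whole. A call with a gripper value outside its range is refused whole. The fingers move at their own pace and stop on an object; the grip force is fixed at half the most. Time passes only in rows, so rows that repeat a pose let the fingers close. It gives the time, the measured TCP pose, the force, the opening and the grip force at its end, in the units of the state.
- r.read_state(): the state, without advancing time (a new reading comes with each control period).
- r.read_camera(name): name is "scene" or "side" or "wrist"; returns a dict with "image" (400x640x3 uint8, red, green, blue), "range_z" (400x640 float32, m along the optical axis (not along the pixel's ray), 0 where there is no reading), "vertical_fov" (degrees; the focal length in pixels is half the picture's height over the tangent of half this angle, whatever the lens; pixels are square), "cx", "cy" (the principal point, pixels), "rvec" (rotation vector, rad) and "tvec" (3), from world to camera coordinates, as OpenCV has them; the wrist camera has in their place "tool_from_camera" (4x4, takes a point from camera to tool coordinates, whose origin is the TCP and whose axes are the flange's). Camera axes: x right, y down, z forward; pixel columns grow to the right and rows downward; lengths in m; the calibration is good to about 2 mm. A picture is of the moment at which its call begins: read the wrist's pose just before it.
- r.hand_in(): hands the job in; it is judged then, once.
The state is a dict: "clock": time; "joint_pos": joint angles; "dq": joint speeds; "tau": joint torques, N m; "position": TCP position; "ee_rot": TCP orientation; "wrist_force": force on the tool from outside, world axes, zero at the start; "ft_torque": the same for the moment, N m; "grip_width": finger opening in m; "gripper_force": force on a finger pad.
Only numpy, scipy, OpenCV 4.12 (cv2) and the standard library are available. Lean on these libraries where they do the work, as an engineer would, in place of code of your own. Each camera call takes 0.05 s, during which the arm holds its last target. There are 200 camera calls.

## Task

Throw the sealing machine's switch lever fully over to stop it, then make an airing crib in the grey tote: first lay the two shorter slats flat across the tote floor (parallel to its short sides), well apart, then the two longer slats crosswise on top of them (along the tote), apart but close enough that a medal case bridges both. Then collect every finished medal case from the machine's catch tray and lay it flat, rib up, across both long slats, leaving the cases side by side and off the tote floor. Leave the lever over, and do not disturb the magnifier and the block of envelopes.

Things in the scene. Friction and masses are not known exactly. Their poses are not given: they have to be found in the camera images.
- tote: open grey tote, outer 200 (x, short) x 250 (y, long) x 66 mm high, walls and floor 5 mm thick (a narrow rim stands 6 mm further out); origin at the centre of its underside, on the bench; does not move
- tray: machine's catch tray, open aluminium tray 270 (x) x 165 (y) x 30 mm high, walls and floor 4 mm thick; origin at the centre of its underside; does not move. The cases lie in it side by side, lengthwise along its y. The machine (260 x 260 mm, 210 mm high) stands at its +y side, its face 105 mm from the tray's centre
- pad: grey pad 250 (x) x 240 (y) x 3 mm on which the slats lie side by side, lengthwise about along its y; origin at the centre of its underside; does not move
- shortA: shorter loose wooden slat, 150 (its x) x 26 (y) x 20 mm (z); origin at its middle. Starts on the grey pad among the other slats
- shortB: shorter loose wooden slat, 150 (its x) x 26 (y) x 20 mm (z); origin at its middle. Starts on the grey pad among the other slats
- longA: longer loose wooden slat, 210 (its x) x 26 (y) x 20 mm (z); origin at its middle. Starts on the grey pad among the other slats
- longB: longer loose wooden slat, 210 (its x) x 26 (y) x 20 mm (z); origin at its middle. Starts on the grey pad among the other slats
- caseA: finished medal case: black flat box 120 (its x) x 44 (y) x 26 mm (z) with an aluminium grip rib 70 x 12 x 18 mm standing lengthwise in the middle of its lid (rib from 26 to 44 mm above the underside); about 0.18 kg; origin at the centre of its underside, z up out of the lid. Starts in the catch tray; two to four of the cases are present
- caseB: finished medal case: black flat box 120 (its x) x 44 (y) x 26 mm (z) with an aluminium grip rib 70 x 12 x 18 mm standing lengthwise in the middle of its lid (rib from 26 to 44 mm above the underside); about 0.18 kg; origin at the centre of its underside, z up out of the lid. Starts in the catch tray; two to four of the cases are present
- caseC: finished medal case: black flat box 120 (its x) x 44 (y) x 26 mm (z) with an aluminium grip rib 70 x 12 x 18 mm standing lengthwise in the middle of its lid (rib from 26 to 44 mm above the underside); about 0.18 kg; origin at the centre of its underside, z up out of the lid. Starts in the catch tray; two to four of the cases are present
- caseD: finished medal case: black flat box 120 (its x) x 44 (y) x 26 mm (z) with an aluminium grip rib 70 x 12 x 18 mm standing lengthwise in the middle of its lid (rib from 26 to 44 mm above the underside); about 0.18 kg; origin at the centre of its underside, z up out of the lid. Starts in the catch tray; two to four of the cases are present
- stop_base: switch block of the machine on the bench, carrying the lever; origin at the centre of its underside. At the start the lever leans to the block's -x; throwing it moves its tip towards the block's +x
- stop (a joint): switch lever angle: about 0 = leaning to the block's -x (machine running), 1.0 rad = thrown fully over to +x (stopped); it stays where it is left
- stop_tip (a point): tip of the 80 mm lever
- magnifier: hand magnifier lying on the bench: glass 76 mm across centred 50 mm along its x from the origin, black handle along -x, 12 mm thick; leave alone
- envelopes: block of paper coin envelopes 70 (x) x 100 (y) x 25 mm on the bench; origin at the centre of its underside; leave alone
Mind the look-alikes: they are no part of the job. Leave any pink or purple look-alike of the caseC alone.

How it is judged:
On the way, in this order (a step that is already met when the one before it is completed fails the run):
1. the switch lever is thrown fully over (value of joint stop above 0.85 rad), for 0.2 s.
2. the two shorter slats lie flat on the tote floor, across the tote and well apart, released (z of shortA in the frame of tote between 0.011 and 0.019 m and angle between the x axis of each of shortA, shortB and the x axis of tote, either way round below 0.2 rad and angle between the z axis of each of shortA, shortB and the z axis of tote, either way round below 0.08 rad and x of shortA in the frame of tote between -0.095 and 0.095 m and y of shortA in the frame of tote between -0.12 and 0.12 m and linear speed of each of shortA, shortB below 0.03 m/s and z of shortB in the frame of tote between 0.011 and 0.019 m and x of shortB in the frame of tote between -0.095 and 0.095 m and y of shortB in the frame of tote between -0.12 and 0.12 m and horizontal distance between shortA and shortB above 0.08 m and contact force between each of shortA, shortB and the fingers below 0.3 N), for 0.2 s.
3. the two longer slats lie level on both shorter ones, crosswise and apart, released (z of shortA in the frame of tote between 0.011 and 0.019 m and angle between the x axis of each of shortA, shortB and the x axis of tote, either way round below 0.2 rad and angle between the z axis of each of shortA, shortB, longA, longB and the z axis of tote, either way round below 0.08 rad and x of shortA in the frame of tote between -0.095 and 0.095 m and y of shortA in the frame of tote between -0.12 and 0.12 m and linear speed of each of shortA, shortB, longA, longB below 0.03 m/s and z of shortB in the frame of tote between 0.011 and 0.019 m and x of shortB in the frame of tote between -0.095 and 0.095 m and y of shortB in the frame of tote between -0.12 and 0.12 m and horizontal distance between shortA and shortB above 0.08 m and z of longA in the frame of tote between 0.031 and 0.039 m and angle between the x axis of each of longA, longB and the y axis of tote, either way round below 0.2 rad and x of longA in the frame of tote between -0.095 and 0.095 m and y of longA in the frame of tote between -0.12 and 0.12 m and z of longB in the frame of tote between 0.031 and 0.039 m and x of longB in the frame of tote between -0.095 and 0.095 m and y of longB in the frame of tote between -0.12 and 0.12 m and horizontal distance between longA and longB above 0.05 m and contact force between each of longA, longB and the fingers below 0.3 N), for 0.2 s.
At the end, for the whole second after the job is handed in: Lever over 0.85 rad; short slats flat on tote floor across it (0.2 rad), 80+ mm apart; long slats level on them, crosswise (0.2 rad), 50+ mm apart; every present case at rest on the long slats, rib up, level (0.1 rad), across them (0.35 rad), centre within 60 mm of the middle line (value of joint stop above 0.85 rad and z of shortA in the frame of tote between 0.011 and 0.019 m and angle between the x axis of each of shortA, shortB and the x axis of tote, either way round below 0.2 rad and angle between the z axis of each of shortA, shortB, longA, longB and the z axis of tote, either way round below 0.08 rad and x of shortA in the frame of tote between -0.095 and 0.095 m and y of shortA in the frame of tote between -0.12 and 0.12 m and linear speed of each of shortA, shortB, longA, longB below 0.03 m/s and z of shortB in the frame of tote between 0.011 and 0.019 m and x of shortB in the frame of tote between -0.095 and 0.095 m and y of shortB in the frame of tote between -0.12 and 0.12 m and horizontal distance between shortA and shortB above 0.08 m and z of longA in the frame of tote between 0.031 and 0.039 m and angle between the x axis of each of longA, longB and the y axis of tote, either way round below 0.2 rad and x of longA in the frame of tote between -0.095 and 0.095 m and y of longA in the frame of tote between -0.12 and 0.12 m and z of longB in the frame of tote between 0.031 and 0.039 m and x of longB in the frame of tote between -0.095 and 0.095 m and y of longB in the frame of tote between -0.12 and 0.12 m and horizontal distance between longA and longB above 0.05 m and z of caseA in the frame of tote between 0.041 and 0.05 m and angle between each of caseA, caseB, caseC, caseD's own z axis and vertical below 0.1 rad and angle between the x axis of each of caseA, caseB, caseC, caseD and the x axis of tote, either way round below 0.35 rad and x of caseA in the frame of tote between -0.06 and 0.06 m and y of caseA in the frame of tote between -0.12 and 0.12 m and linear speed of each of caseA, caseB, caseC, caseD below 0.02 m/s and z of caseB in the frame of tote between 0.041 and 0.05 m and x of caseB in the frame of tote between -0.06 and 0.06 m and y of caseB in the frame of tote between -0.12 and 0.12 m and z of caseC in the frame of tote between 0.041 and 0.05 m and x of caseC in the frame of tote between -0.06 and 0.06 m and y of caseC in the frame of tote between -0.12 and 0.12 m and z of caseD in the frame of tote between 0.041 and 0.05 m and x of caseD in the frame of tote between -0.06 and 0.06 m and y of caseD in the frame of tote between -0.12 and 0.12 m); the robot touches nothing.
It fails at once if the magnifier is pushed more than 30 mm (distance of magnifier from where it was at the start of the episode above 0.03 m).
It fails at once if the envelopes is pushed more than 30 mm (distance of envelopes from where it was at the start of the episode above 0.03 m).
Of caseA, caseB, caseC, caseD only 2 to 4 are there at a start; the rules pass over those that are not, and their reading is None.
At some moment in a run one of caseA, caseB, caseC, caseD may be knocked a few centimetres aside while the robot is not near it.
Once in a run the grip may slacken for a moment while it holds something.
It also fails if it takes over 210 s, if anything falls off the work surface, if the arm or the gripper's body presses on something with over 40 N, if the wrist force passes 120 N, or if a joint passes its speed limit or range.

## Working session

There is one attempt and no reset: what is moved stays moved. The work goes in short steps, Python scripts to look and compute and a tool call to move; the robot and the scene stay as the last step left them, time stands still between calls to the robot, and variables do not carry over. Pictures are saved under pics/ and viewed, at most 14 in all, crops included, and the job is handed in when it is done.

Besides the shell and the picture viewer there is one more tool, called after "Call:" as name(argument=value, ...) on one line, values as JSON. play_rows: Moves the arm, as the interface text tells. Its arguments: {"type":"object","properties":{"motion":{"type":"array","items":{"type":"array","items":{"type":"array","items":{"type":"number","minimum":-1,"maximum":1}}}}},"required":["motion"]}

```bash
mkdir -p pics; cat > h.py <<'E'
import numpy as np, cv2
from workcell import r
from scipy.spatial.transform import Rotation as R
def cam(n):
    s=r.read_state(); c=r.read_camera(n); f=200/np.tan(np.radians(c['vertical_fov'])/2)
    h,w=c['range_z'].shape; u,v=np.meshgrid(np.arange(w),np.arange(h)); z=c['range_z']
    P=np.stack([(u-c['cx'])*z/f,(v-c['cy'])*z/f,z],-1)
    if n=='wrist':
        T=np.array(c['tool_from_camera']); P=P@T[:3,:3].T+T[:3,3]
        P=R.from_quat(s['ee_rot']).apply(P.reshape(-1,3)).reshape(P.shape)+s['position']
    else:
        M=cv2.Rodrigues(np.array(c['rvec'],float))[0]; P=(P-np.array(c['tvec']).ravel())@M
    P[z==0]=np.nan
    return c['image'],P
def save(n,im): cv2.imwrite('pics/'+n,cv2.cvtColor(im,cv2.COLOR_RGB2BGR))
E
python3 - <<'E'
from h import *
s=r.read_state(); print({k:np.round(v,3) for k,v in s.items()})
for n in ['scene','side']:
    im,P=cam(n); save(n+'0.png',im); np.savez(n+'0.npz',im=im,P=P)
E
```

```text
{'clock': np.float64(0.0), 'joint_pos': array([ 1.022,  0.427,  0.074,  1.607, -0.034,  1.111, -0.067]), 'dq': array([ 0.002,  0.001, -0.   ,  0.001,  0.001,  0.001,  0.   ]), 'tau': array([-0.0000e+00, -9.3583e+01,  3.6660e+00, -4.5419e+01, -4.9000e-02,
        2.0000e-02,  0.0000e+00]), 'position': array([ 0.262, -0.622,  0.205]), 'ee_rot': array([ 0.98 ,  0.198, -0.   , -0.001]), 'wrist_force': array([0.482, 0.545, 0.002]), 'ft_torque': array([-0.003, -0.04 ,  0.045]), 'gripper_force': np.float64(0.0), 'grip_width': np.float64(0.094)}
```

View pics/scene0.png

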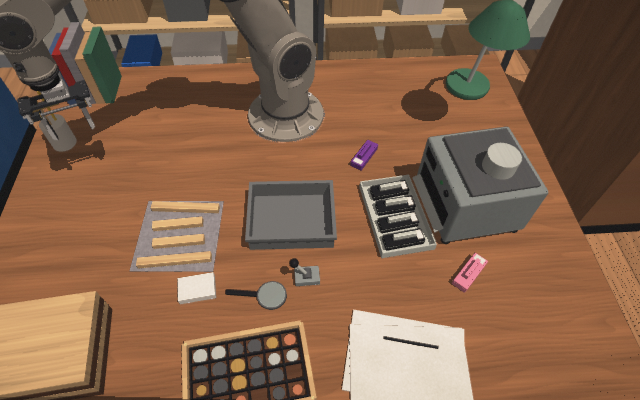

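View pics/side0.png

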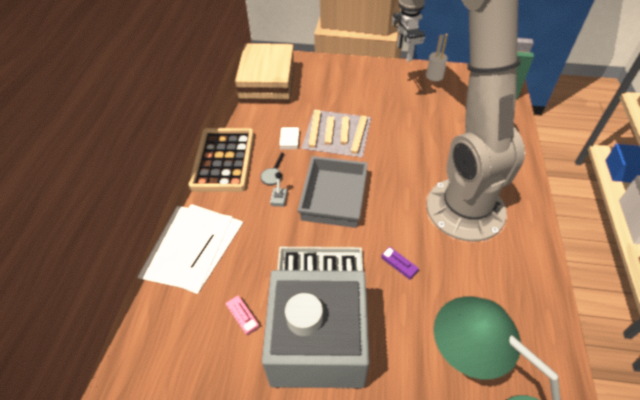

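Scene view: four black cases in the tray at about (390,190), (395,205), (401,222), (404,239). The look-alikes to leave alone are purple (364,154) and pink (470,272). The four slats lie on the pad at (184,207), (178,223), (178,241), (174,259). The tote is at (290,213), and the lever knob at (294,263) on its block at (306,275). The magnifier is at (270,295) and the envelopes at (197,288).

```bash
cat >> h.py <<'E'
def blobs(P,m,mn=20):
    n,l,st,c=cv2.connectedComponentsWithStats(m.astype(np.uint8),connectivity=4)
    for i in range(1,n):
        if st[i,4]<mn: continue
        q=P[l==i]; q=q[~np.isnan(q).any(1)]
        if len(q)<mn: continue
        (cx,cy),(a,b),t=cv2.minAreaRect(q[:,:2].astype(np.float32))
        if a<b: a,b,t=b,a,t+90
        t=(t+90)%180-90
        print('px',np.round(c[i]),'n',len(q),'rect c(%.3f,%.3f) size %.3fx%.3f ang %.1f'%(cx,cy,a,b,t),'z',np.round(np.percentile(q[:,2],[5,50,95]),3),'med',np.round(np.median(q[:,:2],0),3))
E
python3 - <<'E'
from h import *
d=np.load('scene0.npz'); im,P=d['im'],d['P']; u,v=np.meshgrid(np.arange(640),np.arange(400))
def reg(a,b,c,e): return (u>=a)&(u<=b)&(v>=c)&(v<=e)
Z=P[...,2]
print('slats');blobs(P,reg(130,225,195,270)&(Z>.015))
print('pad'); m=reg(125,228,195,275); sat=im.max(-1).astype(int)-im.min(-1); blobs(P,m&(Z<.012)&(sat<30),100)
print('tote');blobs(P,reg(240,342,175,255)&(Z>.05));blobs(P,reg(240,342,175,255)&(Z>-.01)&(Z<.02)&(sat<30))
print('tray+cases');blobs(P,reg(355,440,165,256)&(Z>.022)&(Z<.034)&(P[...,1]<.4))
sat_=sat
print('ribs');blobs(P,reg(355,440,165,256)&(Z>.04)&(Z<.07),8)
print('lever');blobs(P,reg(284,325,255,290)&(Z>.015)&(Z<.045));blobs(P,reg(284,325,255,290)&(Z>.05),5)
print('mag,env');blobs(P,reg(222,289,280,310)&(Z>.006)&(Z<.03));blobs(P,reg(170,220,270,305)&(Z>.018))
print('base z',np.nanmedian(Z[330:,30:60]), P[300,330],P[160,200])
print('machine');blobs(P,(Z>.2)&(Z<.22)&reg(415,545,125,240))
print('floor in tray', np.nanmin(Z[190:240,375:425]))
E
```

```text
slats
px [184. 206.] n 562 rect c(0.417,-0.327) size 0.210x0.033 ang 84.3 z [0.017 0.024 0.028] med [ 0.419 -0.327]
px [177. 222.] n 429 rect c(0.477,-0.343) size 0.149x0.032 ang -87.0 z [0.018 0.024 0.028] med [ 0.48  -0.344]
px [178. 240.] n 472 rect c(0.540,-0.335) size 0.150x0.032 ang -85.8 z [0.017 0.024 0.027] med [ 0.542 -0.334]
px [173. 258.] n 692 rect c(0.602,-0.340) size 0.210x0.030 ang -87.8 z [0.018 0.024 0.028] med [ 0.604 -0.34 ]
pad
px [178. 238.] n 2848 rect c(0.507,-0.339) size 0.254x0.241 ang -4.2 z [0.    0.004 0.008] med [ 0.516 -0.337]
tote
px [290. 211.] n 1439 rect c(0.478,0.003) size 0.262x0.219 ang 88.2 z [0.054 0.066 0.07 ] med [0.485 0.001]
px [291. 214.] n 3308 rect c(0.457,0.003) size 0.242x0.160 ang 88.3 z [0.002 0.006 0.012] med [0.458 0.003]
px [293. 246.] n 259 rect c(0.577,0.000) size 0.246x0.008 ang 88.0 z [0.001 0.011 0.019] med [0.577 0.002]
tray+cases
px [386. 180.] n 160 rect c(0.367,0.312) size 0.167x0.047 ang -86.4 z [0.023 0.029 0.033] med [0.355 0.318]
px [389. 190.] n 298 rect c(0.391,0.320) size 0.120x0.047 ang -80.6 z [0.024 0.03  0.033]
[... 1417 characters left out ...]
er
px [307. 275.] n 403 rect c(0.677,0.040) size 0.070x0.053 ang -88.6 z [0.019 0.026 0.036] med [0.683 0.041]
px [295. 264.] n 105 rect c(0.677,0.011) size 0.035x0.023 ang -68.8 z [0.058 0.1   0.108] med [0.68  0.009]
mag,env
px [265. 294.] n 830 rect c(0.709,-0.099) size 0.164x0.083 ang 65.9 z [0.008 0.013 0.017] med [ 0.722 -0.069]
px [196. 287.] n 890 rect c(0.695,-0.268) size 0.101x0.072 ang -83.5 z [0.022 0.026 0.03 ] med [ 0.697 -0.267]
base z 0.11910854061047971 [0.74997352 0.1004628  0.00345224] [ 0.2110219  -0.30087144  0.00172655]
machine
px [477. 176.] n 2385 rect c(0.456,0.559) size 0.263x0.262 ang -83.4 z [0.203 0.21  0.217] med [0.528 0.475]
floor in tray -0.004714969371482513
```

```bash
cat > plan.py <<'E'
# prints call numbers for waypoints (x,y,z,yaw_deg) chained from the measured pose
import sys
from h import *
def plan(wps,start=None):
    s=r.read_state(); Rm=R.from_quat(s['ee_rot']); p=s['position']
    if start is not None:
        p=np.array(start[:3]); Rm=R.from_euler('ZX',[start[3],180],degrees=True)
    for x,y,z,a in wps:
        Rt=R.from_euler('ZX',[a,180],degrees=True); q=np.array([x,y,z])
        t=np.degrees((Rm.inv()*Rt).as_rotvec())
        d=Rm.inv().apply(q-p)
        print((x,y,z,a),np.round(t/60,4).tolist(),np.round(d/.8,4).tolist(),'rows>=%d'%np.ceil(max(np.linalg.norm(q-p)/.0417,np.linalg.norm(t)/7.16)))
        Rm,p=Rt,q
if __name__=='__main__': plan(eval(sys.argv[1]), eval(sys.argv[2]) if len(sys.argv)>2 else None)
E
python3 - <<'E'
from h import *
d=np.load('scene0.npz'); im,P=d['im'],d['P']
save('crop1.png',np.hstack([cv2.resize(im[170:260,350:450],(400,360),interpolation=2),cv2.resize(im[250:300,275:330],(396,360),interpolation=2)]))
E
python3 plan.py '[(.36,-.47,.28,22.8),(.46,-.33,.3,55),(.56,-.17,.28,80),(.58,-.06,.25,90)]'
```

```text
(0.36, -0.47, 0.28, 22.8) [-0.001, 0.0001, 0.0009] [0.1865, -0.1272, -0.0938] rows>=5
(0.46, -0.33, 0.3, 55) [0.0, 0.0, -0.5367] [0.183, -0.1129, -0.025] rows>=5
(0.56, -0.17, 0.28, 80) [0.0, 0.0, -0.4167] [0.2355, -0.0123, 0.025] rows>=5
(0.58, -0.06, 0.25, 90) [-0.0, 0.0, -0.1667] [0.1398, 0.0007, 0.0375] rows>=3
```

View pics/crop1.png

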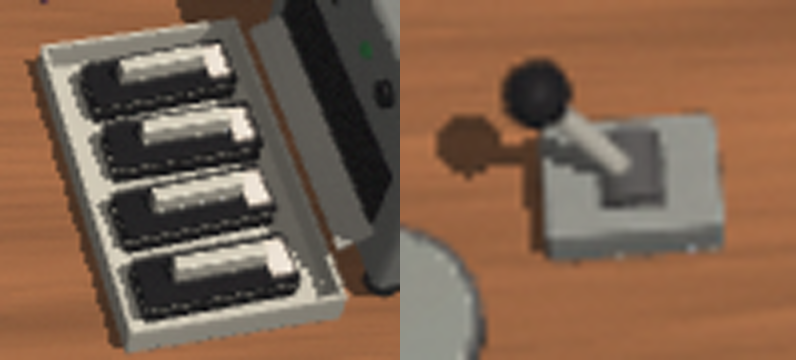

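Crop: the left half shows the four black cases with aluminium ribs (these are ours). The right half shows the lever knob at its upper left, leaning to the block's -x, which is world -y, so I throw it towards +y. Moving closer.

Call:
play_rows(motion=[[[0, 0, 0, 0.1865, -0.127, -0.094, -1], [0, 0, 0, 0.1865, -0.127, -0.094, -1], [0, 0, 0, 0.1865, -0.127, -0.094, -1], [0, 0, 0, 0.1865, -0.127, -0.094, -1], [0, 0, 0, 0.1865, -0.127, -0.094, -1]]])

```text
clock: 0.52
position: [0.3622, -0.4675, 0.282]
ee_rot: [0.98, 0.199, 0.001, 0.0]
wrist_force: [1.4, 0.5, -0.2]
grip_width: 0.094
gripper_force: 0.0
```

Call:
play_rows(motion=[[[0, 0, -0.537, 0.183, -0.113, -0.025, -1], [0, 0, -0.537, 0.183, -0.113, -0.025, -1], [0, 0, -0.537, 0.183, -0.113, -0.025, -1], [0, 0, -0.537, 0.183, -0.113, -0.025, -1], [0, 0, -0.537, 0.183, -0.113, -0.025, -1]]])

```text
clock: 0.93
position: [0.4643, -0.3237, 0.3015]
ee_rot: [0.883, 0.469, 0.001, -0.0]
wrist_force: [-0.7, 0.5, -0.2]
grip_width: 0.0941
gripper_force: 0.0
```

Call:
play_rows(motion=[[[0, 0, -0.417, 0.2355, -0.012, 0.025, -1], [0, 0, -0.417, 0.2355, -0.012, 0.025, -1], [0, 0, -0.417, 0.2355, -0.012, 0.025, -1], [0, 0, -0.417, 0.2355, -0.012, 0.025, -1], [0, 0, -0.417, 0.2355, -0.012, 0.025, -1]]])

```text
clock: 1.35
position: [0.5615, -0.1656, 0.2801]
ee_rot: [0.763, 0.647, 0.0, -0.001]
wrist_force: [-0.6, -1.6, -0.6]
grip_width: 0.0938
gripper_force: 0.0
```

Call:
play_rows(motion=[[[0, 0, -0.167, 0.14, 0.001, 0.0375, 1], [0, 0, -0.167, 0.14, 0.001, 0.0375, 1], [0, 0, -0.167, 0.14, 0.001, 0.0375, 1], [0, 0, -0.167, 0.14, 0.001, 0.0375, 1], [0, 0, -0.167, 0.14, 0.001, 0.0375, 1]]])

```text
clock: 1.77
position: [0.5798, -0.0582, 0.25]
ee_rot: [0.705, 0.709, -0.0, -0.001]
wrist_force: [-0.3, -1.3, 1.2]
grip_width: 0.0642
gripper_force: 0.0
```

```bash
python3 - <<'E'
from h import *
s=r.read_state(); print(np.round(s['position'],4),R.from_quat(s['ee_rot']).as_euler('ZXY',degrees=True),np.round(s['joint_pos'],2),s['clock'],s['grip_width'])
im,P=cam('wrist'); save('w1.png',im); np.savez('w1.npz',im=im,P=P)
Z=P[...,2]; m=(abs(P[...,0]-.68)<.06)&(abs(P[...,1]-.04)<.09)
blobs(P,m&(Z>.02)&(Z<.045));blobs(P,m&(Z>.045)&(Z<.08),5);blobs(P,m&(Z>.08),5)
E
```

```text
[ 0.5798 -0.0582  0.25  ] [-8.96999736e+01 -7.85494338e-02 -1.79966095e+02] [ 0.33  0.27 -0.41  1.74  0.11  1.16 -0.11] 1.7667 0.06417522066162319
px [394.  91.] n 2142 rect c(0.675,0.040) size 0.069x0.051 ang -89.6 z [0.023 0.025 0.035] med [0.67  0.045]
px [402. 106.] n 142 rect c(0.675,0.024) size 0.019x0.010 ang -88.9 z [0.047 0.062 0.077] med [0.673 0.024]
px [411. 124.] n 529 rect c(0.675,0.006) size 0.025x0.024 ang 67.8 z [0.096 0.103 0.107] med [0.673 0.006]
px [395. 235.] n 47 rect c(0.621,-0.050) size 0.002x0.001 ang 1.6 z [0.26  0.269 0.279] med [ 0.621 -0.05 ]
px [407. 250.] n 78 rect c(0.622,-0.050) size 0.003x0.001 ang 0.0 z [0.28 0.29 0.3 ] med [ 0.622 -0.05 ]
px [574. 326.] n 16277 rect c(0.638,-0.033) size 0.038x0.026 ang -14.7 z [0.353 0.367 0.383] med [ 0.632 -0.034]
px [416. 261.] n 7 rect c(0.623,-0.050) size 0.001x0.000 ang 22.0 z [0.301 0.302 0.303] med [ 0.623 -0.05 ]
px [418. 267.] n 28 rect c(0.622,-0.050) size 0.003x0.001 ang -1.8 z [0.306 0.308 0.31 ] med [ 0.621 -0.05 ]
px [421. 272.] n 11 rect c(0.621,-0.050) size 0.002x0.001 ang -12.2 z [0.311 0.312 0.314] med [ 0.621 -0.05 ]
px [431. 284.] n 92 rect c(0.622,-0.050) size 0.003x0.001 ang 3.8 z [0.314 0.322 0.328] med [ 0.622 -0.05 ]
px [423. 277.] n 5 rect c(0.620,-0.050) size 0.001x0.000 ang -80.5 z [0.316 0.317 0.318] med [ 0.621 -0.05 ]
px [428. 285.] n 6 rect c(0.621,-0.050) size 0.001x0.001 ang -3.1 z [0.322 0.323 0.324] med [ 0.621 -0.05 ]
```

View pics/w1.png

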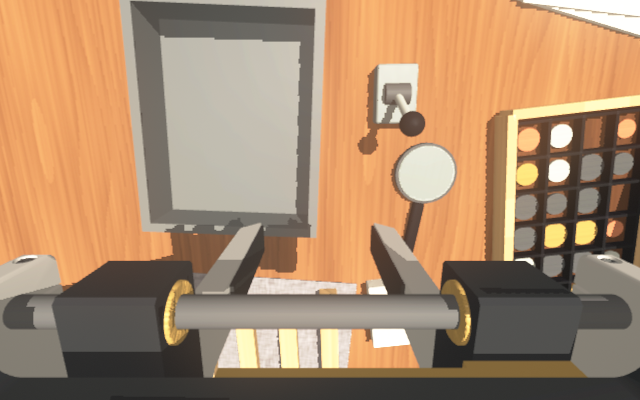

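```bash
python3 plan.py '[(.675,-.045,.13,90),(.675,-.035,.074,90),(.675,.045,.074,90),(.675,.064,.074,90)]'
```

```text
(0.675, -0.045, 0.13, 90) [-0.0007, 0.0001, 0.0026] [0.0184, 0.1191, 0.1504] rows>=4
(0.675, -0.035, 0.074, 90) [0.0, 0.0, 0.0] [0.0125, -0.0, 0.07] rows>=2
(0.675, 0.045, 0.074, 90) [0.0, 0.0, 0.0] [0.1, -0.0, -0.0] rows>=2
(0.675, 0.064, 0.074, 90) [0.0, 0.0, 0.0] [0.0238, -0.0, -0.0] rows>=1
```

Call:
play_rows(motion=[[[0, 0, 0.003, 0.018, 0.119, 0.15, 1], [0, 0, 0.003, 0.018, 0.119, 0.15, 1], [0, 0, 0.003, 0.018, 0.119, 0.15, 1], [0, 0, 0.003, 0.018, 0.119, 0.15, 1], [0, 0, 0.003, 0.018, 0.119, 0.15, 1]]])

```text
clock: 2.23
position: [0.6751, -0.0468, 0.1249]
ee_rot: [0.708, 0.706, -0.002, -0.002]
wrist_force: [-1.7, 0.3, -1.0]
grip_width: 0.0268
gripper_force: 0.0
```

Call:
play_rows(motion=[[[0, 0, 0, 0.0125, 0, 0.07, 1], [0, 0, 0, 0.0125, 0, 0.07, 1], [0, 0, 0, 0.0125, 0, 0.07, 1]]])

```text
clock: 2.48
position: [0.6729, -0.0367, 0.0717]
ee_rot: [0.708, 0.706, -0.002, -0.002]
wrist_force: [-0.2, 0.3, -0.8]
grip_width: 0.007
gripper_force: 0.0
```

Call:
play_rows(motion=[[[0, 0, 0, 0.02, 0, 0, 1], [0, 0, 0, 0.04, 0, 0, 1], [0, 0, 0, 0.06, 0, 0, 1], [0, 0, 0, 0.08, 0, 0, 1], [0, 0, 0, 0.1, 0, 0, 1]]])

```text
clock: 2.9
position: [0.6757, 0.0467, 0.076]
ee_rot: [0.707, 0.707, 0.001, 0.0]
wrist_force: [-0.6, -0.8, -1.3]
grip_width: 0.0003
gripper_force: 0.6
```

Call:
play_rows(motion=[[[0, 0, 0, 0.008, 0, 0, 1], [0, 0, 0, 0.016, 0, 0, 1], [0, 0, 0, 0.024, 0, 0, 1], [0, 0, 0, 0.024, 0, 0, 1], [0, 0, 0, 0.024, 0, 0, 1]]])

```text
clock: 3.32
position: [0.6753, 0.0582, 0.0748]
ee_rot: [0.709, 0.705, -0.002, 0.002]
wrist_force: [-3.3, -19.6, 7.5]
grip_width: 0.0005
gripper_force: 9.7
```

```bash
python3 - <<'E'
from h import *
im,P=cam('side'); Z=P[...,2]; m=(abs(P[...,0]-.68)<.06)&(abs(P[...,1]-.05)<.09)
im,P=cam('scene'); Z=P[...,2]; m=(abs(P[...,0]-.68)<.06)&(P[...,1]>.06)&(P[...,1]<.15)
blobs(P,m&(Z>.055)&(Z<.14),5); save('l.png',cv2.resize(im[230:300,265:350],(510,420)))
E
```

```text
px [318. 258.] n 9 rect c(0.677,0.068) size 0.024x0.007 ang -32.9 z [0.1   0.104 0.136] med [0.672 0.072]
```

View pics/l.png

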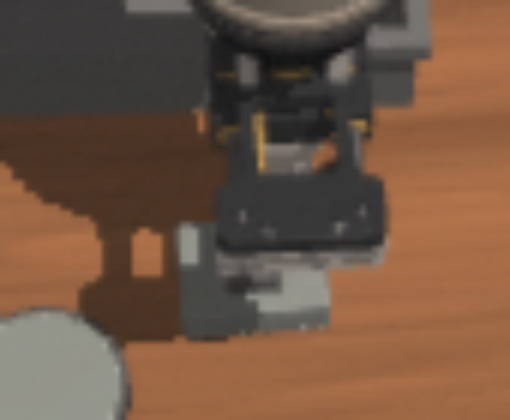

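The gripper hides the knob, but a steady 20 N suggests the stop is reached. I'll back off and measure it.

Call:
play_rows(motion=[[[0, 0, 0, -0.05, 0, 0, 1], [0, 0, 0, -0.1, 0, 0, 1], [0, 0, 0, -0.1, 0, -0.08, 1], [0, 0, 0, -0.1, -0.03, -0.15, 1], [0, 0, 0, -0.1, -0.03, -0.15, 1]]])

```text
clock: 3.83
position: [0.6508, -0.0172, 0.1958]
ee_rot: [0.708, 0.706, -0.0, -0.001]
wrist_force: [-0.3, 0.2, 0.9]
grip_width: 0.0006
gripper_force: 0.0
```

```bash
python3 - <<'E'
from h import *
im,P=cam('wrist'); Z=P[...,2]; m=(abs(P[...,0]-.68)<.06)&(P[...,1]>-.02)&(P[...,1]<.15)
blobs(P,m&(Z>.05)&(Z<.14),5)
blobs(P,m&(Z>.085)&(Z<.14),5)
im,P=cam('scene'); Z=P[...,2]; m=(abs(P[...,0]-.68)<.06)&(P[...,1]>-.02)&(P[...,1]<.15)
blobs(P,m&(Z>.05)&(Z<.14),5)
E
python3 plan.py '[(.60,-.16,.2,90),(.54,-.335,.15,94.2)]'
```

```text
px [345.  90.] n 970 rect c(0.672,0.072) size 0.040x0.025 ang 71.6 z [0.058 0.1   0.105] med [0.674 0.075]
px [345.  85.] n 781 rect c(0.674,0.078) size 0.025x0.025 ang -25.9 z [0.095 0.102 0.105] med [0.674 0.078]
px [319. 263.] n 101 rect c(0.680,0.072) size 0.037x0.023 ang -72.7 z [0.058 0.098 0.106] med [0.68  0.073]
(0.6, -0.16, 0.2, 90) [0.0082, 0.0002, -0.0019] [-0.1798, -0.0661, 0.0014] rows>=4
(0.54, -0.335, 0.15, 94.2) [-0.0, 0.0, -0.07] [-0.2188, -0.075, 0.0625] rows>=5
```

```bash
cat >> h.py <<'E'
def pca(P,m):
    q=P[m]; q=q[~np.isnan(q).any(1)]; c=q.mean(0); w,V=np.linalg.eigh(np.cov((q-c)[:,:2].T)); d=V[:,1]; e=V[:,0]
    t=(q-c)[:,:2]@d; n=(q-c)[:,:2]@e
    L=np.percentile(t,[1,99]); N=np.percentile(n,[3,97]); cc=c[:2]+d*L.mean()+e*N.mean()
    print('centre',np.round(cc,4),'yaw %.1f'%(np.degrees(np.arctan2(d[1],d[0]))%180),'L %.3f W %.3f'%(np.ptp(L),np.ptp(N)),'z %.4f'%np.median(q[:,2]),len(q)); return cc
def slats(P,zt=.023):
    Z=P[...,2]; return [pca(P,(abs(Z-zt)<.006)&(abs(P[...,0]-x)<.028)&(abs(P[...,1]+.335)<.12)) for x in (.417,.477,.54,.602)]
E
python3 - <<'E'
from h import *
for k in (0,1):
    im,P=cam('scene'); slats(P)
E
```

```text
centre [ 0.4164 -0.3265] yaw 84.2 L 0.205 W 0.026 z 0.0239 526
centre [ 0.4773 -0.3429] yaw 93.0 L 0.147 W 0.027 z 0.0241 409
centre [ 0.5398 -0.3341] yaw 92.7 L 0.147 W 0.027 z 0.0239 431
centre [ 0.6018 -0.3389] yaw 92.4 L 0.207 W 0.027 z 0.0241 652
centre [ 0.4166 -0.3269] yaw 84.4 L 0.205 W 0.028 z 0.0238 531
centre [ 0.4775 -0.3431] yaw 93.3 L 0.148 W 0.027 z 0.0238 408
centre [ 0.5403 -0.3339] yaw 92.7 L 0.148 W 0.027 z 0.0238 434
centre [ 0.6021 -0.3387] yaw 92.4 L 0.206 W 0.026 z 0.0241 661
```

Call:
play_rows(motion=[[[0, 0, 0, -0.18, -0.066, 0, -0.1], [0, 0, 0, -0.18, -0.066, 0, -0.1], [0, 0, 0, -0.18, -0.066, 0, -0.1], [0, 0, 0, -0.18, -0.066, 0, -0.1], [0, 0, 0, -0.18, -0.066, 0, -0.1]]])

```text
clock: 4.45
position: [0.5952, -0.1675, 0.1928]
ee_rot: [0.71, 0.704, -0.002, -0.001]
wrist_force: [0.6, 0.1, -0.3]
grip_width: 0.0303
gripper_force: 0.0
```

Call:
play_rows(motion=[[[0, 0, 0, -0.22, -0.075, 0.03, -0.1], [0, 0, 0, -0.22, -0.075, 0.03, -0.1], [0, 0, 0, -0.22, -0.075, 0.03, -0.1], [0, 0, 0, -0.22, -0.075, 0.03, -0.1], [0, 0, 0, -0.22, -0.075, 0.03, -0.1]]])

```text
clock: 4.87
position: [0.5348, -0.3409, 0.1682]
ee_rot: [0.709, 0.705, -0.001, -0.001]
wrist_force: [-0.2, -0.1, 0.6]
grip_width: 0.0518
gripper_force: 0.0
```

```bash
python3 - <<'E'
from h import *
im,P=cam('wrist'); slats(P)
im,P=cam('side'); slats(P)
s=r.read_state(); print(s['position'],s['ee_rot'],s['grip_width'])
E
```

```text
centre [ 0.4143 -0.3233] yaw 84.1 L 0.199 W 0.025 z 0.0230 5237
centre [ 0.4753 -0.3403] yaw 94.5 L 0.142 W 0.025 z 0.0230 2952
centre [ 0.5372 -0.3338] yaw 92.5 L 0.146 W 0.024 z 0.0230 3521
centre [ 0.5976 -0.3133] yaw 92.9 L 0.155 W 0.025 z 0.0230 3919
centre [ 0.4146 -0.3218] yaw 84.0 L 0.208 W 0.024 z 0.0219 202
centre [ 0.4759 -0.3368] yaw 93.4 L 0.148 W 0.025 z 0.0218 144
centre [ 0.5387 -0.3263] yaw 92.9 L 0.149 W 0.024 z 0.0220 142
centre [ 0.6    -0.3343] yaw 92.6 L 0.207 W 0.024 z 0.0218 200
[ 0.53508619 -0.34037305  0.16812169] [ 0.70970663  0.70449482 -0.00121175 -0.00143974] 0.05180255890496113
```

```bash
python3 - <<'E'
from h import *
d=np.load('w1.npz'); P=d['P']; Z=P[...,2]
m=(abs(Z-.064)<.006)&(abs(P[...,0]-.478)<.14)&(abs(P[...,1])<.16)&(np.arange(400)[:,None]<260)
blobs(P,m,100); m2=(abs(Z-.005)<.002)&(abs(P[...,0]-.478)<.094)&(abs(P[...,1])<.12); blobs(P,m2,300)
im,P=cam('scene');Z=P[...,2];m=(abs(Z-.066)<.007)&(abs(P[...,0]-.478)<.14)&(abs(P[...,1])<.16);blobs(P,m,300)
E
python3 plan.py '[(.5375,-.333,.06,92.7),(.5375,-.333,.006,92.7)]'
```

```text
px [219. 115.] n 8290 rect c(0.476,0.002) size 0.260x0.213 ang 88.0 z [0.06  0.066 0.067] med [0.454 0.016]
px [239. 116.] n 26113 rect c(0.477,0.001) size 0.239x0.188 ang 89.5 z [0.004 0.005 0.006] med [0.477 0.015]
px [290. 212.] n 1187 rect c(0.477,0.003) size 0.263x0.219 ang 87.6 z [0.061 0.066 0.07 ] med [ 0.5   -0.002]
(0.5375, -0.333, 0.06, 92.7) [-0.0025, -0.0012, -0.0493] [0.0055, 0.0014, 0.1358] rows>=3
(0.5375, -0.333, 0.006, 92.7) [0.0, 0.0, 0.0] [0.0, -0.0, 0.0675] rows>=2
```

Call:
play_rows(motion=[[[0, 0, -0.05, 0.0055, 0.0015, 0.136, -0.1], [0, 0, -0.05, 0.0055, 0.0015, 0.136, -0.1], [0, 0, -0.05, 0.0055, 0.0015, 0.136, -0.1], [0, 0, -0.05, 0.0055, 0.0015, 0.136, -0.1], [0, 0, -0.05, 0.0055, 0.0015, 0.136, -0.1]]])

```text
clock: 5.43
position: [0.5393, -0.3298, 0.0608]
ee_rot: [0.688, 0.726, -0.0, -0.002]
wrist_force: [0.6, -0.8, 0.8]
grip_width: 0.0516
gripper_force: 0.0
```

Call:
play_rows(motion=[[[0, 0, 0, 0, 0, 0.03, -0.1], [0, 0, 0, 0, 0, 0.06, -0.1], [0, 0, 0, 0, 0, 0.0675, -0.1], [0, 0, 0, 0, 0, 0.0675, -0.1], [0, 0, 0, 0, 0, 0.0675, -0.1]]])

```text
clock: 5.85
position: [0.5403, -0.3319, 0.0097]
ee_rot: [0.689, 0.725, 0.0, 0.001]
wrist_force: [0.3, -0.6, 1.0]
grip_width: 0.0515
gripper_force: 0.0
```

```bash
python3 plan.py '[(.5375,-.333,.006,92.7)]'
```

```text
(0.5375, -0.333, 0.006, 92.7) [0.0014, 0.0007, 0.004] [-0.0012, -0.0036, 0.0046] rows>=1
```

Call:
play_rows(motion=[[[0, 0, 0.004, -0.001, -0.0035, 0.004, -0.1], [0, 0, 0.004, -0.001, -0.0035, 0.004, -0.1], [0, 0, 0.004, -0.001, -0.0035, 0.004, 1], [0, 0, 0.004, -0.001, -0.0035, 0.004, 1], [0, 0, 0.004, -0.001, -0.0035, 0.004, 1]]])

```text
clock: 6.27
position: [0.5367, -0.3329, 0.0052]
ee_rot: [0.69, 0.723, 0.0, 0.0]
wrist_force: [0.6, 0.9, -0.2]
grip_width: 0.0355
gripper_force: 0.0
```

Call:
play_rows(motion=[[[0, 0, 0, 0, 0, 0, 1], [0, 0, 0, 0, 0, 0, 1], [0, 0, 0, 0, 0, 0, 1], [0, 0, 0, 0, 0, 0, 1], [0, 0, 0, 0, 0, 0, 1]]])

```text
clock: 6.68
position: [0.5366, -0.3328, 0.0049]
ee_rot: [0.69, 0.724, 0.0, 0.0]
wrist_force: [-0.5, 0.1, 5.3]
grip_width: 0.0261
gripper_force: 30.0
```

Call:
play_rows(motion=[[[0, 0, 0, 0, 0, -0.04, 1], [0, 0, 0, 0, 0, -0.08, 1], [0, 0, 0, 0, 0, -0.12, 1], [0, 0, 0, 0, 0, -0.16, 1], [0, 0, 0, 0, 0, -0.16, 1]]])

```text
clock: 7.1
position: [0.5391, -0.334, 0.1388]
ee_rot: [0.69, 0.723, 0.001, 0.004]
wrist_force: [0.2, -1.5, -0.9]
grip_width: 0.0257
gripper_force: 30.0
```

```bash
python3 - <<'E'
from plan import plan
plan([(.525,-.22,.135,120),(.50,-.07,.135,150),(.4788,.075,.135,178.2),(.4788,.077,.035,178.2),(.4788,.077,.010,178.2)])
plan([(.4788,.077,.135,178.2),(.49,-.07,.135,150),(.48,-.22,.135,120),(.475,-.341,.12,93.5),(.475,-.341,.007,93.5)],(.4788,.077,.0085,178.2))
E
```

```text
(0.525, -0.22, 0.135, 120) [0.0052, 0.0053, -0.4554] [0.1432, -0.011, 0.0041] rows>=4
(0.5, -0.07, 0.135, 150) [-0.0, 0.0, -0.5] [0.178, 0.0667, 0.0] rows>=5
(0.4788, 0.075, 0.135, 178.2) [0.0, 0.0, -0.47] [0.1136, 0.1437, 0.0] rows>=4
(0.4788, 0.077, 0.035, 178.2) [0.0, 0.0, 0.0] [0.0001, 0.0025, 0.125] rows>=3
(0.4788, 0.077, 0.01, 178.2) [0.0, 0.0, 0.0] [0.0, -0.0, 0.0312] rows>=1
(0.4788, 0.077, 0.135, 178.2) [0.0, 0.0, 0.0] [0.0, 0.0, -0.1581] rows>=4
(0.49, -0.07, 0.135, 150) [-0.0, -0.0, 0.47] [-0.0198, -0.1832, -0.0] rows>=4
(0.48, -0.22, 0.135, 120) [0.0, -0.0, 0.5] [-0.0829, -0.1686, -0.0] rows>=5
(0.475, -0.341, 0.12, 93.5) [-0.0, -0.0, 0.4417] [-0.1279, -0.081, 0.0188] rows>=4
(0.475, -0.341, 0.007, 93.5) [0.0, 0.0, 0.0] [0.0, -0.0, 0.1412] rows>=3
```

Call:
play_rows(motion=[[[0, 0, -0.455, 0.143, -0.011, 0, 1], [0, 0, -0.455, 0.143, -0.011, 0, 1], [0, 0, -0.455, 0.143, -0.011, 0, 1], [0, 0, -0.455, 0.143, -0.011, 0, 1], [0, 0, -0.455, 0.143, -0.011, 0, 1]]])

```text
clock: 7.52
position: [0.5223, -0.2171, 0.1327]
ee_rot: [0.497, 0.868, 0.0, -0.0]
wrist_force: [-0.2, -0.3, 0.2]
grip_width: 0.0258
gripper_force: 30.0
```

Call:
play_rows(motion=[[[0, 0, -0.5, 0.178, 0.067, 0, 1], [0, 0, -0.5, 0.178, 0.067, 0, 1], [0, 0, -0.5, 0.178, 0.067, 0, 1], [0, 0, -0.5, 0.178, 0.067, 0, 1], [0, 0, -0.5, 0.178, 0.067, 0, 1]]])

```text
clock: 7.93
position: [0.4971, -0.0642, 0.1328]
ee_rot: [0.255, 0.967, 0.001, -0.0]
wrist_force: [0.4, 1.2, -0.4]
grip_width: 0.0254
gripper_force: 30.0
```

Call:
play_rows(motion=[[[0, 0, -0.47, 0.1135, 0.144, 0, 1], [0, 0, -0.47, 0.1135, 0.144, 0, 1], [0, 0, -0.47, 0.1135, 0.144, 0, 1], [0, 0, -0.47, 0.1135, 0.144, 0, 1], [0, 0, -0.47, 0.1135, 0.144, 0, 1]]])

```text
clock: 8.35
position: [0.4765, 0.0803, 0.1329]
ee_rot: [0.012, 1.0, 0.001, 0.0]
wrist_force: [-0.1, 0.6, -1.3]
grip_width: 0.0253
gripper_force: 30.0
```

Call:
play_rows(motion=[[[0, 0, 0, 0, 0.0025, 0.06, 1], [0, 0, 0, 0, 0.0025, 0.06, 1], [0, 0, 0, 0, 0.0025, 0.06, 1], [0, 0, 0, 0, 0.0025, 0.06, 1]]])

```text
clock: 8.68
position: [0.4767, 0.0777, 0.0849]
ee_rot: [0.017, 1.0, 0.0, -0.001]
wrist_force: [-0.2, 0.9, 0.2]
grip_width: 0.0258
gripper_force: 30.0
```

```bash
python3 - <<'E'
from plan import *
s=r.read_state(); print(np.round(s['joint_pos'],2),s['grip_width'])
plan([(.4788,.077,.035,178.2),(.4788,.077,.008,178.2)])
E
```

```text
[ 0.35  0.36 -0.75  2.1   0.34  0.8   0.92] 0.02575459899876135
(0.4788, 0.077, 0.035, 178.2) [0.0001, -0.0015, -0.0031] [-0.0028, -0.0008, 0.0624] rows>=2
(0.4788, 0.077, 0.008, 178.2) [0.0, 0.0, 0.0] [0.0, -0.0, 0.0338] rows>=1
```

Call:
play_rows(motion=[[[0, 0, 0, -0.003, -0.001, 0.04, 1], [0, 0, 0, -0.003, -0.001, 0.07, 1], [0, 0, 0, -0.003, -0.001, 0.09, 1], [0, 0, 0, -0.003, -0.001, 0.096, 1], [0, 0, 0, -0.003, -0.001, 0.096, 1]]])

```text
clock: 9.1
position: [0.4793, 0.0771, 0.0082]
ee_rot: [0.017, 1.0, -0.0, -0.0]
wrist_force: [0.3, 0.7, 0.1]
grip_width: 0.0254
gripper_force: 30.0
```

Call:
play_rows(motion=[[[0, 0, 0, 0, 0, 0, 1], [0, 0, 0, 0, 0, 0, 1], [0, 0, 0, 0, 0, 0, 0.05], [0, 0, 0, 0, 0, 0, 0.05], [0, 0, 0, 0, 0, 0, 0.05]]])

```text
clock: 9.52
position: [0.4794, 0.0775, 0.0085]
ee_rot: [0.016, 1.0, 0.0, 0.001]
wrist_force: [0.2, -0.2, 0.7]
grip_width: 0.0419
gripper_force: 0.0
```

Call:
play_rows(motion=[[[0, 0, 0, 0, 0, -0.02, 0.05], [0, 0, 0, 0, 0, -0.06, 0.05], [0, 0, 0, 0, 0, -0.1, 0.05], [0, 0, 0, 0, 0, -0.158, 0.05], [0, 0, 0, 0, 0, -0.158, 0.05]]])

```text
clock: 9.93
position: [0.4814, 0.0787, 0.1401]
ee_rot: [0.016, 1.0, 0.0, 0.003]
wrist_force: [2.3, 0.8, 1.4]
grip_width: 0.0448
gripper_force: 0.0
```

```bash
cat >> h.py <<'E'
def tote(p,yaw=None):
    a=np.radians(-1.9); d=np.array(p)-[.4765,.002]; return np.round([d[0]*np.cos(a)+d[1]*np.sin(a),-d[0]*np.sin(a)+d[1]*np.cos(a)],4)
def wood(im,P):
    f=im.astype(int); return (f[...,0]-f[...,2]>40)&(f[...,0]>110)
E
python3 - <<'E'
from h import *
im,P=cam('scene'); Z=P[...,2]; m=(abs(Z-.025)<.007)&(abs(P[...,0]-.478)<.085)&(abs(P[...,1]-.077)<.035)&wood(im,P)
c=pca(P,m); print(tote(c))
from plan import plan
plan([(.49,-.07,.135,150),(.48,-.22,.135,120),(.475,-.341,.12,93.5),(.475,-.341,.06,93.5)])
E
```

```text
centre [0.4792 0.075 ] yaw 178.4 L 0.135 W 0.024 z 0.0259 288
[0.0003 0.0731]
(0.49, -0.07, 0.135, 150) [0.0016, 0.0059, 0.4694] [-0.0168, -0.1845, 0.0044] rows>=4
(0.48, -0.22, 0.135, 120) [0.0, -0.0, 0.5] [-0.0829, -0.1686, -0.0] rows>=5
(0.475, -0.341, 0.12, 93.5) [-0.0, -0.0, 0.4417] [-0.1279, -0.081, 0.0188] rows>=4
(0.475, -0.341, 0.06, 93.5) [0.0, 0.0, 0.0] [0.0, -0.0, 0.075] rows>=2
```

Short slat 1 is in place. Fetching the second one.

Call:
play_rows(motion=[[[0, 0, 0.47, -0.017, -0.1845, 0.003, 0.05], [0, 0, 0.47, -0.017, -0.1845, 0.003, 0.05], [0, 0, 0.47, -0.017, -0.1845, 0.003, 0.05], [0, 0, 0.47, -0.017, -0.1845, 0.003, 0.05], [0, 0, 0.47, -0.017, -0.1845, 0.003, 0.05]]])

```text
clock: 10.4
position: [0.4871, -0.076, 0.1308]
ee_rot: [0.266, 0.964, -0.001, -0.001]
wrist_force: [1.3, -0.0, 0.8]
grip_width: 0.0448
gripper_force: 0.0
```

Call:
play_rows(motion=[[[0, 0, 0.5, -0.083, -0.169, 0, -0.05], [0, 0, 0.5, -0.083, -0.169, 0, -0.05], [0, 0, 0.5, -0.083, -0.169, 0, -0.05], [0, 0, 0.5, -0.083, -0.169, 0, -0.05], [0, 0, 0.5, -0.083, -0.169, 0, -0.05]]])

```text
clock: 10.82
position: [0.4762, -0.2262, 0.1309]
ee_rot: [0.506, 0.862, -0.001, -0.0]
wrist_force: [-0.2, 0.6, -1.9]
grip_width: 0.0496
gripper_force: 0.0
```

Call:
play_rows(motion=[[[0, 0, 0.442, -0.128, -0.081, 0.019, -0.05], [0, 0, 0.442, -0.128, -0.081, 0.019, -0.05], [0, 0, 0.442, -0.128, -0.081, 0.019, -0.05], [0, 0, 0.442, -0.128, -0.081, 0.019, -0.05], [0, 0, 0.442, -0.128, -0.081, 0.019, -0.05]]])

```text
clock: 11.23
position: [0.4719, -0.3429, 0.1152]
ee_rot: [0.688, 0.726, -0.0, -0.001]
wrist_force: [-0.3, 1.5, -0.7]
grip_width: 0.0492
gripper_force: 0.0
```

Call:
play_rows(motion=[[[0, 0, 0, 0, 0, 0.075, -0.05], [0, 0, 0, 0, 0, 0.075, -0.05], [0, 0, 0, 0, 0, 0.075, -0.05], [0, 0, 0, 0, 0, 0.075, -0.05], [0, 0, 0, 0, 0, 0.075, -0.05]]])

```text
clock: 11.65
position: [0.4738, -0.3411, 0.0578]
ee_rot: [0.684, 0.729, 0.0, 0.0]
wrist_force: [0.3, 0.5, -0.6]
grip_width: 0.0493
gripper_force: 0.0
```

```bash
python3 plan.py '[(.475,-.341,.005,93.5)]'
```

```text
(0.475, -0.341, 0.005, 93.5) [0.0009, 0.0002, 0.0021] [0.0001, 0.0015, 0.066] rows>=2
```

Call:
play_rows(motion=[[[0, 0, 0.002, 0, 0.0015, 0.03, -0.05], [0, 0, 0.002, 0, 0.0015, 0.055, -0.05], [0, 0, 0.002, 0, 0.0015, 0.065, -0.05], [0, 0, 0.002, 0, 0.0015, 0.065, -0.05], [0, 0, 0.002, 0, 0.0015, 0.065, -0.05]]])

```text
clock: 12.07
position: [0.4746, -0.3418, 0.0058]
ee_rot: [0.686, 0.728, 0.0, 0.0]
wrist_force: [0.5, -0.1, -0.2]
grip_width: 0.0495
gripper_force: 0.0
```

Call:
play_rows(motion=[[[0, 0, 0, 0, 0, 0, 1], [0, 0, 0, 0, 0, 0, 1], [0, 0, 0, 0, 0, 0, 1], [0, 0, 0, 0, 0, 0, 1], [0, 0, 0, 0, 0, 0, 1]]])

```text
clock: 12.48
position: [0.4744, -0.342, 0.0053]
ee_rot: [0.686, 0.727, 0.0, 0.0]
wrist_force: [-0.8, 0.7, 7.2]
grip_width: 0.0259
gripper_force: 30.0
```

Call:
play_rows(motion=[[[0, 0, 0, 0, 0, 0, 1], [0, 0, 0, 0, 0, -0.04, 1], [0, 0, 0, 0, 0, -0.08, 1], [0, 0, 0, 0, 0, -0.12, 1], [0, 0, 0, 0, 0, -0.16, 1]]])

```text
clock: 12.9
position: [0.4738, -0.3415, 0.1342]
ee_rot: [0.686, 0.728, 0.0, -0.0]
wrist_force: [0.5, 0.1, 0.5]
grip_width: 0.0257
gripper_force: 30.0
```

```bash
python3 - <<'E'
from plan import plan
plan([(.49,-.25,.135,120),(.48,-.16,.135,150),(.4742,-.073,.135,178.2),(.4742,-.073,.085,178.2)])
E
```

```text
(0.49, -0.25, 0.135, 120) [-0.0001, -0.0004, -0.4441] [0.1129, 0.0269, -0.0009] rows>=4
(0.48, -0.16, 0.135, 150) [-0.0, 0.0, -0.5] [0.1037, 0.0454, 0.0] rows>=5
(0.4742, -0.073, 0.135, 178.2) [0.0, 0.0, -0.47] [0.0607, 0.0906, 0.0] rows>=4
(0.4742, -0.073, 0.085, 178.2) [0.0, 0.0, 0.0] [0.0, -0.0, 0.0625] rows>=2
```

Call:
play_rows(motion=[[[0, 0, -0.444, 0.113, 0.027, 0, 1], [0, 0, -0.444, 0.113, 0.027, 0, 1], [0, 0, -0.444, 0.113, 0.027, 0, 1], [0, 0, -0.444, 0.113, 0.027, 0, 1], [0, 0, -0.444, 0.113, 0.027, 0, 1]]])

```text
clock: 13.32
position: [0.4906, -0.2493, 0.133]
ee_rot: [0.497, 0.868, 0.0, 0.0]
wrist_force: [-0.4, -0.2, -0.7]
grip_width: 0.0257
gripper_force: 30.0
```

Call:
play_rows(motion=[[[0, 0, -0.5, 0.104, 0.0455, 0, 1], [0, 0, -0.5, 0.104, 0.0455, 0, 1], [0, 0, -0.5, 0.104, 0.0455, 0, 1], [0, 0, -0.5, 0.104, 0.0455, 0, 1], [0, 0, -0.5, 0.104, 0.0455, 0, 1]]])

```text
clock: 13.73
position: [0.4802, -0.1599, 0.1328]
ee_rot: [0.257, 0.966, -0.0, 0.0]
wrist_force: [-0.2, 0.1, -1.0]
grip_width: 0.0259
gripper_force: 30.0
```

Call:
play_rows(motion=[[[0, 0, -0.47, 0.061, 0.0905, 0, 1], [0, 0, -0.47, 0.061, 0.0905, 0, 1], [0, 0, -0.47, 0.061, 0.0905, 0, 1], [0, 0, -0.47, 0.061, 0.0905, 0, 1], [0, 0, -0.47, 0.061, 0.0905, 0, 1]]])

```text
clock: 14.15
position: [0.4743, -0.0732, 0.1327]
ee_rot: [0.016, 1.0, 0.0, -0.0]
wrist_force: [0.5, -1.1, -0.8]
grip_width: 0.0259
gripper_force: 30.0
```

Call:
play_rows(motion=[[[0, 0, 0, 0, 0, 0.06, 1], [0, 0, 0, 0, 0, 0.06, 1], [0, 0, 0, 0, 0, 0.06, 1], [0, 0, 0, 0, 0, 0.06, 1]]])

```text
clock: 14.48
position: [0.4741, -0.0731, 0.085]
ee_rot: [0.018, 1.0, 0.0, -0.001]
wrist_force: [0.0, -0.3, 0.4]
grip_width: 0.0257
gripper_force: 30.0
```

```bash
python3 plan.py '[(.4742,-.073,.008,178.2)]'
```

```text
(0.4742, -0.073, 0.008, 178.2) [0.0006, -0.0013, -0.0041] [-0.0003, 0.0001, 0.0962] rows>=2
```

Call:
play_rows(motion=[[[0, 0, -0.003, 0, 0, 0.04, 1], [0, 0, -0.003, 0, 0, 0.07, 1], [0, 0, -0.003, 0, 0, 0.09, 1], [0, 0, -0.003, 0, 0, 0.096, 1], [0, 0, -0.003, 0, 0, 0.096, 1]]])

```text
clock: 14.9
position: [0.4745, -0.0731, 0.0083]
ee_rot: [0.015, 1.0, -0.0, -0.0]
wrist_force: [1.1, 0.3, -1.0]
grip_width: 0.0256
gripper_force: 30.0
```

Call:
play_rows(motion=[[[0, 0, 0, 0, 0, 0, 1], [0, 0, 0, 0, 0, 0, 1], [0, 0, 0, 0, 0, 0, 0.05], [0, 0, 0, 0, 0, 0, 0.05], [0, 0, 0, 0, 0, 0, 0.05]]])

```text
clock: 15.32
position: [0.4746, -0.073, 0.0084]
ee_rot: [0.014, 1.0, -0.0, 0.0]
wrist_force: [0.0, -0.5, -0.6]
grip_width: 0.0421
gripper_force: 0.0
```

Call:
play_rows(motion=[[[0, 0, 0, 0, 0, -0.02, 0.05], [0, 0, 0, 0, 0, -0.06, 0.05], [0, 0, 0, 0, 0, -0.1, 0.05], [0, 0, 0, 0, 0, -0.158, 0.05], [0, 0, 0, 0, 0, -0.158, 0.05]]])

```text
clock: 15.73
position: [0.4769, -0.0726, 0.1401]
ee_rot: [0.014, 1.0, -0.001, 0.003]
wrist_force: [2.0, 0.4, 1.6]
grip_width: 0.0444
gripper_force: 0.0
```

```bash
python3 - <<'E'
from h import *
im,P=cam('wrist'); 
from plan import plan
plan([(.53,-.14,.135,150),(.57,-.24,.135,120),(.5985,-.338,.115,92.7),(.5985,-.338,.06,92.7)])
E
```

```text
(0.53, -0.14, 0.135, 150) [-0.0002, 0.0061, 0.4723] [-0.0693, -0.0816, 0.0048] rows>=4
(0.57, -0.24, 0.135, 120) [0.0, -0.0, 0.5] [-0.1058, -0.0833, -0.0] rows>=5
(0.5985, -0.338, 0.115, 92.7) [-0.0, -0.0, 0.455] [-0.1239, -0.0304, 0.025] rows>=4
(0.5985, -0.338, 0.06, 92.7) [0.0, 0.0, 0.0] [0.0, -0.0, 0.0687] rows>=2
```

Call:
play_rows(motion=[[[0, 0, 0.472, -0.069, -0.0815, 0.003, 0], [0, 0, 0.472, -0.069, -0.0815, 0.003, 0], [0, 0, 0.472, -0.069, -0.0815, 0.003, 0], [0, 0, 0.472, -0.069, -0.0815, 0.003, 0], [0, 0, 0.472, -0.069, -0.0815, 0.003, 0]]])

```text
clock: 16.2
position: [0.5272, -0.1398, 0.1307]
ee_rot: [0.262, 0.965, 0.0, -0.001]
wrist_force: [-1.0, 0.1, 0.8]
grip_width: 0.0469
gripper_force: 0.0
```

Call:
play_rows(motion=[[[0, 0, 0.5, -0.106, -0.083, 0, -0.05], [0, 0, 0.5, -0.106, -0.083, 0, -0.05], [0, 0, 0.5, -0.106, -0.083, 0, -0.05], [0, 0, 0.5, -0.106, -0.083, 0, -0.05], [0, 0, 0.5, -0.106, -0.083, 0, -0.05]]])

```text
clock: 16.62
position: [0.5675, -0.2403, 0.1308]
ee_rot: [0.501, 0.865, -0.0, -0.001]
wrist_force: [-1.1, 1.7, -0.7]
grip_width: 0.0493
gripper_force: 0.0
```

Call:
play_rows(motion=[[[0, 0, 0.455, -0.124, -0.03, 0.025, -0.05], [0, 0, 0.455, -0.124, -0.03, 0.025, -0.05], [0, 0, 0.455, -0.124, -0.03, 0.025, -0.05], [0, 0, 0.455, -0.124, -0.03, 0.025, -0.05], [0, 0, 0.455, -0.124, -0.03, 0.025, -0.05]]])

```text
clock: 17.03
position: [0.5963, -0.3369, 0.1108]
ee_rot: [0.69, 0.724, -0.0, -0.001]
wrist_force: [0.8, 1.3, -1.3]
grip_width: 0.0491
gripper_force: 0.0
```

Call:
play_rows(motion=[[[0, 0, 0, 0, 0, 0.069, -0.05], [0, 0, 0, 0, 0, 0.069, -0.05], [0, 0, 0, 0, 0, 0.069, -0.05], [0, 0, 0, 0, 0, 0.069, -0.05], [0, 0, 0, 0, 0, 0.069, -0.05]]])

```text
clock: 17.45
position: [0.5975, -0.3369, 0.0582]
ee_rot: [0.689, 0.725, 0.0, 0.0]
wrist_force: [-0.0, -0.8, 0.5]
grip_width: 0.0491
gripper_force: 0.0
```

```bash
python3 - <<'E'
from h import *
from plan import plan
im,P=cam('scene'); save('s2.png',im)
for c in (.077,-.073):
  Z=P[...,2]; m=(abs(Z-.025)<.007)&(abs(P[...,0]-.478)<.085)&(abs(P[...,1]-c)<.035)&wood(im,P); print(tote(pca(P,m)))
plan([(.5985,-.338,.005,92.7)])
E
```

```text
centre [0.4763 0.0752] yaw 178.1 L 0.143 W 0.025 z 0.0260 331
[-0.0027  0.0732]
centre [ 0.4722 -0.0749] yaw 178.1 L 0.141 W 0.025 z 0.0263 337
[-0.0017 -0.077 ]
(0.5985, -0.338, 0.005, 92.7) [0.0016, 0.0007, 0.0028] [-0.0009, 0.0009, 0.0668] rows>=2
```

View pics/s2.png

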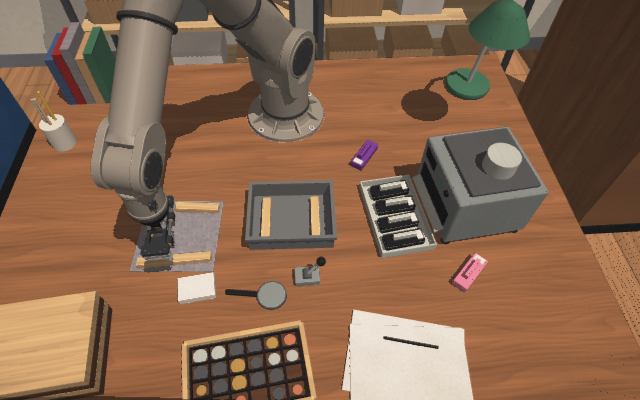

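Scene: both short slats lie in the tote at (266,216) and (314,215). The lever knob is now on the right at (320,261), and the gripper is over the front long slat. Grasping it.

Call:
play_rows(motion=[[[0, 0, 0.003, -0.001, 0.001, 0.03, -0.05], [0, 0, 0.003, -0.001, 0.001, 0.055, -0.05], [0, 0, 0.003, -0.001, 0.001, 0.066, -0.05], [0, 0, 0.003, -0.001, 0.001, 0.066, -0.05], [0, 0, 0.003, -0.001, 0.001, 0.066, -0.05]]])

```text
clock: 17.92
position: [0.5982, -0.3382, 0.005]
ee_rot: [0.691, 0.723, 0.0, 0.0]
wrist_force: [0.0, 0.2, 0.8]
grip_width: 0.0493
gripper_force: 0.0
```

Call:
play_rows(motion=[[[0, 0, 0, 0, 0, 0, 1], [0, 0, 0, 0, 0, 0, 1], [0, 0, 0, 0, 0, 0, 1], [0, 0, 0, 0, 0, 0, 1], [0, 0, 0, 0, 0, 0, 1]]])

```text
clock: 18.33
position: [0.5979, -0.3382, 0.0043]
ee_rot: [0.691, 0.723, 0.0, 0.0]
wrist_force: [-1.1, -0.1, 4.3]
grip_width: 0.0256
gripper_force: 30.0
```

Call:
play_rows(motion=[[[0, 0, 0, 0, 0, 0, 1], [0, 0, 0, 0, 0, -0.04, 1], [0, 0, 0, 0, 0, -0.08, 1], [0, 0, 0, 0, 0, -0.12, 1], [0, 0, 0, 0, 0, -0.17, 1]]])

```text
clock: 18.75
position: [0.5965, -0.3376, 0.1398]
ee_rot: [0.691, 0.723, -0.0, -0.001]
wrist_force: [0.0, -1.0, -0.5]
grip_width: 0.0259
gripper_force: 30.0
```

```bash
python3 - <<'E'
from plan import plan
plan([(.56,-.2,.145,90),(.52,-.06,.145,88.2),(.511,.001,.145,88.2),(.511,.001,.09,88.2)])
E
```

```text
(0.56, -0.2, 0.145, 90) [-0.0023, -0.0014, 0.0429] [0.1739, -0.0379, -0.0062] rows>=4
(0.52, -0.06, 0.145, 88.2) [0.0, -0.0, 0.03] [0.175, -0.05, -0.0] rows>=4
(0.511, 0.001, 0.145, 88.2) [0.0, 0.0, 0.0] [0.0759, -0.0136, -0.0] rows>=2
(0.511, 0.001, 0.09, 88.2) [0.0, 0.0, 0.0] [0.0, -0.0, 0.0687] rows>=2
```

Call:
play_rows(motion=[[[0, 0, 0.043, 0.174, -0.038, -0.003, 1], [0, 0, 0.043, 0.174, -0.038, -0.003, 1], [0, 0, 0.043, 0.174, -0.038, -0.003, 1], [0, 0, 0.043, 0.174, -0.038, -0.003, 1], [0, 0, 0.043, 0.174, -0.038, -0.003, 1]]])

```text
clock: 19.17
position: [0.5604, -0.1954, 0.1428]
ee_rot: [0.705, 0.709, 0.0, -0.0]
wrist_force: [0.7, -0.9, 0.1]
grip_width: 0.0257
gripper_force: 30.0
```

Call:
play_rows(motion=[[[0, 0, 0.03, 0.175, -0.05, 0, 1], [0, 0, 0.03, 0.175, -0.05, 0, 1], [0, 0, 0.03, 0.175, -0.05, 0, 1], [0, 0, 0.03, 0.175, -0.05, 0, 1], [0, 0, 0.03, 0.175, -0.05, 0, 1]]])

```text
clock: 19.58
position: [0.5201, -0.0559, 0.1426]
ee_rot: [0.716, 0.698, 0.0, -0.0]
wrist_force: [0.4, 1.3, -1.0]
grip_width: 0.0255
gripper_force: 30.0
```

Call:
play_rows(motion=[[[0, 0, 0, 0.076, -0.0135, 0, 1], [0, 0, 0, 0.076, -0.0135, 0, 1], [0, 0, 0, 0.076, -0.0135, 0, 1], [0, 0, 0, 0.076, -0.0135, 0.069, 1], [0, 0, 0, 0.076, -0.0135, 0.069, 1]]])

```text
clock: 20.0
position: [0.5114, -0.0002, 0.0844]
ee_rot: [0.718, 0.696, -0.001, -0.0]
wrist_force: [-1.4, -0.0, -2.3]
grip_width: 0.026
gripper_force: 30.0
```

Call:
play_rows(motion=[[[0, 0, 0, 0, 0, 0, 1], [0, 0, 0, 0, 0, 0, 1]]])

```text
clock: 20.17
position: [0.5121, -0.0, 0.0869]
ee_rot: [0.718, 0.696, -0.001, -0.001]
wrist_force: [-0.2, -0.1, -1.0]
grip_width: 0.0255
gripper_force: 30.0
```

```bash
python3 plan.py '[(.511,.001,.028,88.2)]'
```

```text
(0.511, 0.001, 0.028, 88.2) [-0.0015, -0.0, -0.001] [0.0013, -0.0013, 0.0736] rows>=2
```

Call:
play_rows(motion=[[[0, 0, 0, 0.001, -0.001, 0.03, 1], [0, 0, 0, 0.001, -0.001, 0.055, 1], [0, 0, 0, 0.001, -0.001, 0.068, 1], [0, 0, 0, 0.001, -0.001, 0.073, 1], [0, 0, 0, 0.001, -0.001, 0.073, 1]]])

```text
clock: 20.58
position: [0.5117, 0.0013, 0.0289]
ee_rot: [0.718, 0.696, -0.0, -0.0]
wrist_force: [-0.6, 0.2, -0.6]
grip_width: 0.0256
gripper_force: 30.0
```

Call:
play_rows(motion=[[[0, 0, 0, 0, 0, 0, 1], [0, 0, 0, 0, 0, 0, 1], [0, 0, 0, 0, 0, 0, 0.1], [0, 0, 0, 0, 0, 0, 0.1], [0, 0, 0, 0, 0, 0, 0.1]]])

```text
clock: 21.0
position: [0.5117, 0.0015, 0.0292]
ee_rot: [0.718, 0.696, 0.0, 0.0]
wrist_force: [0.0, -0.1, 0.1]
grip_width: 0.0408
gripper_force: 0.0
```

Call:
play_rows(motion=[[[0, 0, 0, 0, 0, -0.02, 0.1], [0, 0, 0, 0, 0, -0.06, 0.1], [0, 0, 0, 0, 0, -0.1, 0.1], [0, 0, 0, 0, 0, -0.14, 0.1], [0, 0, 0, 0, 0, -0.14, 0.1]]])

```text
clock: 21.42
position: [0.5142, 0.0019, 0.1464]
ee_rot: [0.718, 0.696, 0.003, 0.003]
wrist_force: [1.4, 0.5, 0.3]
grip_width: 0.0425
gripper_force: 0.0
```

```bash
python3 - <<'E'
from h import *
im,P=cam('scene');Z=P[...,2]; m=(abs(Z-.045)<.007)&(abs(P[...,0]-.511)<.03)&(abs(P[...,1])<.118)&wood(im,P); print(tote(pca(P,m)))
from plan import plan
plan([(.47,-.12,.145,87),(.43,-.25,.135,85),(.4145,-.3245,.12,84.2),(.4145,-.3245,.06,84.2)])
E
```

```text
centre [0.5137 0.0055] yaw 87.3 L 0.196 W 0.027 z 0.0455 470
[0.037  0.0047]
(0.47, -0.12, 0.145, 87) [0.0053, 0.0001, 0.0195] [-0.1536, -0.0492, -0.0016] rows>=4
(0.43, -0.25, 0.135, 85) [0.0, -0.0, 0.0333] [-0.1649, -0.0414, 0.0125] rows>=4
(0.4145, -0.3245, 0.12, 84.2) [-0.0, -0.0, 0.0133] [-0.0945, -0.0112, 0.0188] rows>=2
(0.4145, -0.3245, 0.06, 84.2) [0.0, 0.0, 0.0] [-0.0, -0.0, 0.075] rows>=2
```

Call:
play_rows(motion=[[[0, 0, 0.0195, -0.1535, -0.049, 0, -0.1], [0, 0, 0.0195, -0.1535, -0.049, 0, -0.1], [0, 0, 0.0195, -0.1535, -0.049, 0, -0.1], [0, 0, 0.0195, -0.1535, -0.049, 0, -0.1], [0, 0, 0.0195, -0.1535, -0.049, 0, -0.1]]])

```text
clock: 21.88
position: [0.4669, -0.1225, 0.1401]
ee_rot: [0.727, 0.687, -0.001, -0.0]
wrist_force: [0.7, -0.2, -0.9]
grip_width: 0.0515
gripper_force: 0.0
```

Call:
play_rows(motion=[[[0, 0, 0.033, -0.165, -0.041, 0.0125, -0.1], [0, 0, 0.033, -0.165, -0.041, 0.0125, -0.1], [0, 0, 0.033, -0.165, -0.041, 0.0125, -0.1], [0, 0, 0.033, -0.165, -0.041, 0.0125, -0.1], [0, 0, 0.033, -0.165, -0.041, 0.0125, -0.1]]])

```text
clock: 22.3
position: [0.4276, -0.2522, 0.1299]
ee_rot: [0.738, 0.674, -0.0, -0.0]
wrist_force: [-0.0, 1.2, -0.8]
grip_width: 0.052
gripper_force: 0.0
```

Call:
play_rows(motion=[[[0, 0, 0.013, -0.0945, -0.011, 0.019, -0.1], [0, 0, 0.013, -0.0945, -0.011, 0.019, -0.1], [0, 0, 0.013, -0.0945, -0.011, 0.019, -0.1], [0, 0, 0.013, -0.0945, -0.011, 0.094, -0.1], [0, 0, 0.013, -0.0945, -0.011, 0.094, -0.1]]])

```text
clock: 22.72
position: [0.4138, -0.3229, 0.0529]
ee_rot: [0.741, 0.671, 0.0, -0.001]
wrist_force: [-0.7, -0.0, -1.0]
grip_width: 0.0519
gripper_force: 0.0
```

Call:
play_rows(motion=[[[0, 0, 0, 0, 0, 0, -0.1], [0, 0, 0, 0, 0, 0, -0.1], [0, 0, 0, 0, 0, 0, -0.1]]])

```text
clock: 22.97
position: [0.4147, -0.3239, 0.0565]
ee_rot: [0.741, 0.671, 0.0, 0.0]
wrist_force: [0.1, 0.3, 1.3]
grip_width: 0.052
gripper_force: 0.0
```

```bash
python3 plan.py '[(.4145,-.3245,.005,84.2)]'; python3 -c "
from h import *
im,P=cam('side'); slats(P[:,:,:])" 2>&1 | head -1
```

```text
(0.4145, -0.3245, 0.005, 84.2) [0.0009, -0.0, 0.0024] [-0.0008, -0.0002, 0.0643] rows>=2
h.py:27: RuntimeWarning: Mean of empty slice.
```

Call:
play_rows(motion=[[[0, 0, 0.002, -0.001, 0, 0.03, -0.1], [0, 0, 0.002, -0.001, 0, 0.055, -0.1], [0, 0, 0.002, -0.001, 0, 0.064, -0.1], [0, 0, 0.002, -0.001, 0, 0.064, -0.1], [0, 0, 0.002, -0.001, 0, 0.064, -0.1]]])

```text
clock: 23.43
position: [0.4139, -0.3255, 0.0052]
ee_rot: [0.742, 0.67, 0.0, 0.0]
wrist_force: [0.1, -0.3, 0.1]
grip_width: 0.0517
gripper_force: 0.0
```

Call:
play_rows(motion=[[[0, 0, 0, 0, 0, 0, 1], [0, 0, 0, 0, 0, 0, 1], [0, 0, 0, 0, 0, 0, 1], [0, 0, 0, 0, 0, 0, 1], [0, 0, 0, 0, 0, 0, 1]]])

```text
clock: 23.85
position: [0.4135, -0.3256, 0.0047]
ee_rot: [0.742, 0.67, 0.0, 0.0]
wrist_force: [-0.7, 1.2, 5.7]
grip_width: 0.0258
gripper_force: 30.0
```

Call:
play_rows(motion=[[[0, 0, 0, 0, 0, 0, 1], [0, 0, 0, 0, 0, -0.04, 1], [0, 0, 0, 0, 0, -0.08, 1], [0, 0, 0, 0, 0, -0.12, 1], [0, 0, 0, 0, 0, -0.17, 1]]])

```text
clock: 24.27
position: [0.4124, -0.3247, 0.1407]
ee_rot: [0.742, 0.67, -0.0, -0.001]
wrist_force: [0.7, -0.9, 0.1]
grip_width: 0.0257
gripper_force: 30.0
```

```bash
python3 - <<'E'
from plan import plan
plan([(.43,-.18,.145,86),(.442,-.04,.145,88.2),(.4475,.003,.09,88.2)])
E
```

```text
(0.43, -0.18, 0.145, 86) [-0.0019, -0.0013, -0.0309] [0.1822, 0.0035, -0.0051] rows>=4
(0.442, -0.04, 0.145, 88.2) [-0.0, 0.0, -0.0367] [0.1756, 0.0028, 0.0] rows>=4
(0.4475, 0.003, 0.09, 88.2) [0.0, 0.0, 0.0] [0.0539, 0.0052, 0.0687] rows>=2
```

Call:
play_rows(motion=[[[0, 0, -0.031, 0.182, 0.0035, -0.003, 1], [0, 0, -0.031, 0.182, 0.0035, -0.003, 1], [0, 0, -0.031, 0.182, 0.0035, -0.003, 1], [0, 0, -0.031, 0.182, 0.0035, -0.003, 1], [0, 0, -0.031, 0.182, 0.0035, -0.003, 1]]])

```text
clock: 24.68
position: [0.4316, -0.1764, 0.1431]
ee_rot: [0.729, 0.684, 0.0, 0.0]
wrist_force: [0.7, 0.6, -0.9]
grip_width: 0.0255
gripper_force: 30.0
```

Call:
play_rows(motion=[[[0, 0, -0.037, 0.1755, 0.003, 0, 1], [0, 0, -0.037, 0.1755, 0.003, 0, 1], [0, 0, -0.037, 0.1755, 0.003, 0, 1], [0, 0, -0.037, 0.1755, 0.003, 0, 1], [0, 0, -0.037, 0.1755, 0.003, 0, 1]]])

```text
clock: 25.1
position: [0.4435, -0.0374, 0.143]
ee_rot: [0.716, 0.698, 0.0, -0.0]
wrist_force: [0.7, 0.4, -0.9]
grip_width: 0.0256
gripper_force: 30.0
```

Call:
play_rows(motion=[[[0, 0, 0, 0.054, 0.005, 0, 1], [0, 0, 0, 0.054, 0.005, 0, 1], [0, 0, 0, 0.054, 0.005, 0.068, 1], [0, 0, 0, 0.054, 0.005, 0.068, 1], [0, 0, 0, 0.054, 0.005, 0.068, 1]]])

```text
clock: 25.52
position: [0.4466, 0.0012, 0.0857]
ee_rot: [0.718, 0.696, -0.002, -0.002]
wrist_force: [-0.0, -0.5, -1.2]
grip_width: 0.0251
gripper_force: 30.0
```

Call:
play_rows(motion=[[[0, 0, 0, 0, 0, 0, 1], [0, 0, 0, 0, 0, 0, 1]]])

```text
clock: 25.68
position: [0.4492, 0.0016, 0.0892]
ee_rot: [0.718, 0.696, 0.0, 0.0]
wrist_force: [0.6, 0.3, -0.4]
grip_width: 0.0257
gripper_force: 30.0
```

```bash
python3 plan.py '[(.4475,.003,.0285,88.2)]'
```

```text
(0.4475, 0.003, 0.0285, 88.2) [0.0008, -0.0001, -0.0004] [0.0017, -0.0022, 0.0759] rows>=2
```

Call:
play_rows(motion=[[[0, 0, 0, 0.002, -0.002, 0.03, 1], [0, 0, 0, 0.002, -0.002, 0.055, 1], [0, 0, 0, 0.002, -0.002, 0.07, 1], [0, 0, 0, 0.002, -0.002, 0.076, 1], [0, 0, 0, 0.002, -0.002, 0.076, 1]]])

```text
clock: 26.1
position: [0.4472, 0.0035, 0.0277]
ee_rot: [0.718, 0.696, -0.0, 0.0]
wrist_force: [-0.4, 0.1, -0.4]
grip_width: 0.026
gripper_force: 30.0
```

Call:
play_rows(motion=[[[0, 0, 0, 0, 0, 0, 1], [0, 0, 0, 0, 0, 0, 1], [0, 0, 0, 0, 0, 0, 0.15], [0, 0, 0, 0, 0, 0, 0.15], [0, 0, 0, 0, 0, 0, 0.15]]])

```text
clock: 26.52
position: [0.4473, 0.0037, 0.028]
ee_rot: [0.718, 0.696, 0.0, 0.0]
wrist_force: [0.4, 0.4, 0.7]
grip_width: 0.0394
gripper_force: 0.0
```

Call:
play_rows(motion=[[[0, 0, 0, 0, 0, -0.02, 0.15], [0, 0, 0, 0, 0, -0.06, 0.15], [0, 0, 0, 0, 0, -0.1, 0.15], [0, 0, 0, 0, 0, -0.14, 0.15], [0, 0, 0, 0, 0, -0.14, 0.15]]])

```text
clock: 26.93
position: [0.4497, 0.0041, 0.1448]
ee_rot: [0.718, 0.696, 0.003, 0.003]
wrist_force: [0.1, 0.6, 0.5]
grip_width: 0.04
gripper_force: 0.0
```

```bash
cat >> h.py <<'E'
def cases(P):
    "rib centres (x,y), rib yaw, top z"
    Z=P[...,2]; m=(Z>.04)&(Z<.056)&(P[...,0]>.34)&(P[...,0]<.68)&(P[...,1]>.2)&(P[...,1]<.395)
    n,l,st,c=cv2.connectedComponentsWithStats(m.astype(np.uint8))
    for i in range(1,n):
        if st[i,4]>40: pca(P,l==i)
E
python3 - <<'E'
from h import *
im,P=cam('scene');Z=P[...,2]
for x in (.511,.448): 
  m=(abs(Z-.045)<.007)&(abs(P[...,0]-x)<.03)&(abs(P[...,1])<.118)&wood(im,P); print(tote(pca(P,m)))
cases(P)
s=r.read_state(); print(s['position'])
E
```

```text
centre [ 5.139e-01 -5.000e-04] yaw 87.9 L 0.207 W 0.027 z 0.0457 609
[ 0.0375 -0.0013]
centre [0.45   0.0119] yaw 87.0 L 0.188 W 0.027 z 0.0456 429
[-0.0268  0.009 ]
centre [0.3913 0.3218] yaw 99.0 L 0.068 W 0.013 z 0.0474 98
centre [0.4526 0.3295] yaw 97.9 L 0.070 W 0.013 z 0.0474 103
centre [0.5146 0.3274] yaw 100.4 L 0.068 W 0.014 z 0.0477 107
centre [0.5771 0.3334] yaw 98.3 L 0.070 W 0.012 z 0.0479 117
[0.44884467 0.00369932 0.14249155]
```

```bash
python3 plan.py '[(.475,.16,.22,97)]'
```

```text
(0.475, 0.16, 0.22, 97) [0.0053, 0.0007, -0.1468] [0.1963, 0.027, -0.0968] rows>=5
```

Call:
play_rows(motion=[[[0, 0, -0.147, 0.196, 0.027, -0.097, 0.3], [0, 0, -0.147, 0.196, 0.027, -0.097, 0.3], [0, 0, -0.147, 0.196, 0.027, -0.097, 0.3], [0, 0, -0.147, 0.196, 0.027, -0.097, 0.3], [0, 0, -0.147, 0.196, 0.027, -0.097, 0.3]]])

```text
clock: 27.4
position: [0.4742, 0.1659, 0.2194]
ee_rot: [0.661, 0.751, 0.002, 0.0]
wrist_force: [0.1, -0.2, -0.5]
grip_width: 0.0326
gripper_force: 0.0
```

Call:
play_rows(motion=[[[0, 0, 0, 0, 0, 0, 0.3], [0, 0, 0, 0, 0, 0, 0.3], [0, 0, 0, 0, 0, 0, 0.3]]])

```text
clock: 27.65
position: [0.4729, 0.1583, 0.216]
ee_rot: [0.663, 0.749, -0.001, -0.0]
wrist_force: [-1.3, -0.7, -0.6]
grip_width: 0.0331
gripper_force: 0.0
```

```bash
python3 - <<'E'
from h import *
s=r.read_state(); print(s['position'],s['ee_rot'],s['joint_pos'])
im,P=cam('wrist'); cases(P); save('w2.png',im)
from plan import plan
plan([(.54,.27,.15,98.3),(.5755,.3325,.09,98.3)])
E
```

```text
[0.47289732 0.15828778 0.21596122] [ 6.62781380e-01  7.48812350e-01 -8.93872186e-04 -3.27454807e-04] [ 0.10924239  0.17656878 -0.62082868  1.94879484  0.11780747  1.05358076
 -0.44110067]
centre [0.3915 0.3092] yaw 99.3 L 0.043 W 0.012 z 0.0480 648
centre [0.4521 0.3168] yaw 97.0 L 0.042 W 0.011 z 0.0481 586
centre [0.5141 0.3197] yaw 99.7 L 0.052 W 0.011 z 0.0478 760
centre [0.5755 0.3261] yaw 98.5 L 0.054 W 0.011 z 0.0478 860
(0.54, 0.27, 0.15, 98.3) [-0.0016, 0.0006, -0.0227] [0.1288, 0.1002, 0.0823] rows>=4
(0.5755, 0.3325, 0.09, 98.3) [0.0, 0.0, 0.0] [0.0709, 0.0552, 0.075] rows>=3
```

View pics/w2.png

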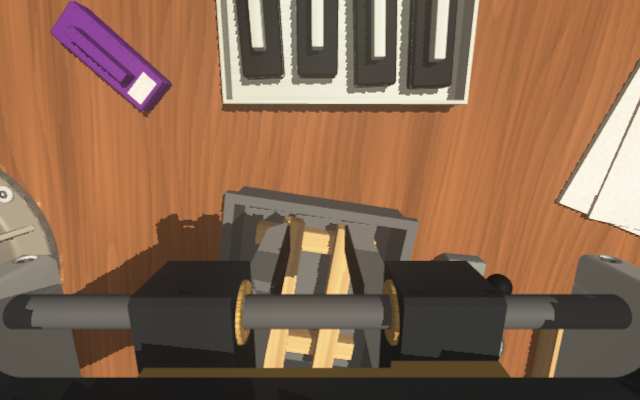

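Wrist view: the crib is as planned. The four black cases are in the tray at (260,40), (318,40), (376,45), (435,45), and purple is apart at (110,60). Picking up the case with the largest x first.

Call:
play_rows(motion=[[[0, 0, -0.023, 0.129, 0.1, 0.082, 0.2], [0, 0, -0.023, 0.129, 0.1, 0.082, 0.2], [0, 0, -0.023, 0.129, 0.1, 0.082, 0.2], [0, 0, -0.023, 0.129, 0.1, 0.082, 0.2], [0, 0, -0.023, 0.129, 0.1, 0.082, 0.2]]])

```text
clock: 28.12
position: [0.54, 0.2738, 0.148]
ee_rot: [0.653, 0.758, -0.001, -0.002]
wrist_force: [-1.4, -0.8, -0.3]
grip_width: 0.0374
gripper_force: 0.0
```

Call:
play_rows(motion=[[[0, 0, 0, 0.071, 0.055, 0.075, 0.2], [0, 0, 0, 0.071, 0.055, 0.075, 0.2], [0, 0, 0, 0.071, 0.055, 0.075, 0.2], [0, 0, 0, 0.071, 0.055, 0.075, 0.2], [0, 0, 0, 0.071, 0.055, 0.075, 0.2]]])

```text
clock: 28.53
position: [0.575, 0.3332, 0.0911]
ee_rot: [0.654, 0.757, -0.001, -0.0]
wrist_force: [0.4, -0.8, 1.1]
grip_width: 0.0376
gripper_force: 0.0
```

Call:
play_rows(motion=[[[0, 0, 0, 0, 0, 0, 0.2], [0, 0, 0, 0, 0, 0, 0.2]]])

```text
clock: 28.7
position: [0.576, 0.3332, 0.093]
ee_rot: [0.654, 0.757, 0.001, 0.001]
wrist_force: [-0.6, -1.0, 1.3]
grip_width: 0.0375
gripper_force: 0.0
```

```bash
python3 plan.py '[(.5748,.332,.033,98.3)]'
```

```text
(0.5748, 0.332, 0.033, 98.3) [0.0016, 0.0003, 0.0005] [-0.0012, -0.0018, 0.0749] rows>=2
```

Call:
play_rows(motion=[[[0, 0, 0, -0.001, -0.002, 0.03, 0.2], [0, 0, 0, -0.001, -0.002, 0.055, 0.2], [0, 0, 0, -0.001, -0.002, 0.07, 0.2], [0, 0, 0, -0.001, -0.002, 0.074, 0.2], [0, 0, 0, -0.001, -0.002, 0.074, 0.2]]])

```text
clock: 29.12
position: [0.5739, 0.333, 0.0323]
ee_rot: [0.653, 0.757, -0.0, -0.0]
wrist_force: [-0.1, 0.7, -0.2]
grip_width: 0.0375
gripper_force: 0.0
```

Call:
play_rows(motion=[[[0, 0, 0, 0, 0, 0, 1], [0, 0, 0, 0, 0, 0, 1], [0, 0, 0, 0, 0, 0, 1], [0, 0, 0, 0, 0, 0, 1], [0, 0, 0, 0, 0, 0, 1]]])

```text
clock: 29.53
position: [0.5744, 0.3339, 0.0331]
ee_rot: [0.653, 0.757, 0.001, 0.0]
wrist_force: [0.0, -0.2, 4.9]
grip_width: 0.0116
gripper_force: 30.0
```

Call:
play_rows(motion=[[[0, 0, 0, 0, 0, 0, 1], [0, 0, 0, 0, 0, -0.04, 1], [0, 0, 0, 0, 0, -0.08, 1], [0, 0, 0, 0, 0, -0.12, 1], [0, 0, 0, 0, 0, -0.17, 1]]])

```text
clock: 29.95
position: [0.5729, 0.3329, 0.1683]
ee_rot: [0.653, 0.757, -0.001, -0.001]
wrist_force: [0.5, 0.1, -1.8]
grip_width: 0.0115
gripper_force: 30.0
```

```bash
python3 - <<'E'
from plan import plan
plan([(.54,.2,.17,125),(.5,.06,.17,155),(.478,-.073,.16,178.1),(.478,-.073,.12,178.1)])
E
```

```text
(0.54, 0.2, 0.17, 125) [-0.0027, 0.0002, -0.4428] [-0.1583, -0.065, -0.0019] rows>=4
(0.5, 0.06, 0.17, 155) [-0.0, 0.0, -0.5] [-0.1147, -0.1413, -0.0] rows>=5
(0.478, -0.073, 0.16, 178.1) [0.0, 0.0, -0.385] [-0.0453, -0.1623, 0.0125] rows>=4
(0.478, -0.073, 0.12, 178.1) [0.0, 0.0, 0.0] [0.0, -0.0, 0.05] rows>=1
```

Call:
play_rows(motion=[[[0, 0, -0.443, -0.158, -0.065, 0, 1], [0, 0, -0.443, -0.158, -0.065, 0, 1], [0, 0, -0.443, -0.158, -0.065, 0, 1], [0, 0, -0.443, -0.158, -0.065, 0, 1], [0, 0, -0.443, -0.158, -0.065, 0, 1]]])

```text
clock: 30.37
position: [0.5407, 0.1962, 0.1681]
ee_rot: [0.461, 0.887, -0.001, 0.0]
wrist_force: [1.6, -0.2, -2.3]
grip_width: 0.0119
gripper_force: 30.0
```

Call:
play_rows(motion=[[[0, 0, -0.5, -0.115, -0.141, 0, 1], [0, 0, -0.5, -0.115, -0.141, 0, 1], [0, 0, -0.5, -0.115, -0.141, 0, 1], [0, 0, -0.5, -0.115, -0.141, 0, 1], [0, 0, -0.5, -0.115, -0.141, 0, 1]]])

```text
clock: 30.78
position: [0.5, 0.0557, 0.1678]
ee_rot: [0.216, 0.976, -0.001, -0.0]
wrist_force: [1.4, 0.6, -2.1]
grip_width: 0.0118
gripper_force: 30.0
```

Call:
play_rows(motion=[[[0, 0, -0.385, -0.045, -0.162, 0.0125, 1], [0, 0, -0.385, -0.045, -0.162, 0.0125, 1], [0, 0, -0.385, -0.045, -0.162, 0.0125, 1], [0, 0, -0.385, -0.045, -0.162, 0.0125, 1], [0, 0, -0.385, -0.045, -0.162, 0.0125, 1]]])

```text
clock: 31.2
position: [0.478, -0.077, 0.1575]
ee_rot: [0.017, 1.0, -0.001, -0.001]
wrist_force: [-0.3, -0.8, -2.1]
grip_width: 0.0116
gripper_force: 30.0
```

Call:
play_rows(motion=[[[0, 0, 0, 0, 0, 0.05, 1], [0, 0, 0, 0, 0, 0.05, 1], [0, 0, 0, 0, 0, 0.05, 1], [0, 0, 0, 0, 0, 0.05, 1], [0, 0, 0, 0, 0, 0.05, 1]]])

```text
clock: 31.62
position: [0.4802, -0.071, 0.1196]
ee_rot: [0.016, 1.0, -0.0, 0.001]
wrist_force: [-0.2, 0.3, -1.5]
grip_width: 0.0118
gripper_force: 30.0
```

```bash
python3 plan.py '[(.478,-.073,.075,178.1)]'
```

```text
(0.478, -0.073, 0.075, 178.1) [-0.0001, 0.0015, 0.0005] [0.0027, -0.0025, 0.0557] rows>=2
```

Call:
play_rows(motion=[[[0, 0, 0, 0.002, -0.0025, 0.025, 1], [0, 0, 0, 0.002, -0.0025, 0.045, 1], [0, 0, 0, 0.002, -0.0025, 0.053, 1], [0, 0, 0, 0.002, -0.0025, 0.055, 1], [0, 0, 0, 0.002, -0.0025, 0.055, 1]]])

```text
clock: 32.03
position: [0.478, -0.0734, 0.0749]
ee_rot: [0.016, 1.0, 0.0, 0.0]
wrist_force: [-1.3, 0.3, -1.5]
grip_width: 0.0114
gripper_force: 30.0
```

Call:
play_rows(motion=[[[0, 0, 0, 0, 0, 0, 1], [0, 0, 0, 0, 0, 0, 1], [0, 0, 0, 0, 0, 0, 0.25], [0, 0, 0, 0, 0, 0, 0.25], [0, 0, 0, 0, 0, 0, 0.25]]])

```text
clock: 32.45
position: [0.4779, -0.0738, 0.0747]
ee_rot: [0.017, 1.0, -0.0, 0.0]
wrist_force: [0.1, 0.2, 0.4]
grip_width: 0.0282
gripper_force: 0.0
```

Call:
play_rows(motion=[[[0, 0, 0, 0, 0, -0.02, 0.25], [0, 0, 0, 0, 0, -0.05, 0.25], [0, 0, 0, 0, 0, -0.09, 0.25], [0, 0, 0, 0, 0, -0.12, 0.25], [0, 0, 0, 0, 0, -0.12, 0.25]]])

```text
clock: 32.87
position: [0.4798, -0.0736, 0.1746]
ee_rot: [0.017, 1.0, -0.001, 0.003]
wrist_force: [1.3, -0.4, 0.3]
grip_width: 0.0352
gripper_force: 0.0
```

```bash
python3 - <<'E'
from plan import plan
plan([(.50,.05,.17,155),(.51,.2,.17,125),(.513,.326,.15,99.5),(.513,.326,.09,99.5)])
E
```

```text
(0.5, 0.05, 0.17, 155) [-0.0003, 0.0056, 0.385] [-0.0201, 0.1553, 0.0057] rows>=4
(0.51, 0.2, 0.17, 125) [0.0, -0.0, 0.5] [0.0679, 0.1752, 0.0] rows>=5
(0.513, 0.326, 0.15, 99.5) [0.0, -0.0, 0.425] [0.1269, 0.0934, 0.025] rows>=4
(0.513, 0.326, 0.09, 99.5) [0.0, 0.0, 0.0] [0.0, -0.0, 0.075] rows>=2
```

Call:
play_rows(motion=[[[0, 0, 0.385, -0.02, 0.155, 0.003, 0.2], [0, 0, 0.385, -0.02, 0.155, 0.003, 0.2], [0, 0, 0.385, -0.02, 0.155, 0.003, 0.2], [0, 0, 0.385, -0.02, 0.155, 0.003, 0.2], [0, 0, 0.385, -0.02, 0.155, 0.003, 0.2]]])

```text
clock: 33.28
position: [0.4978, 0.0547, 0.1681]
ee_rot: [0.217, 0.976, 0.001, 0.0]
wrist_force: [-1.2, 0.3, 0.1]
grip_width: 0.0376
gripper_force: 0.0
```

Call:
play_rows(motion=[[[0, 0, 0.5, 0.068, 0.175, 0, 0.2], [0, 0, 0.5, 0.068, 0.175, 0, 0.2], [0, 0, 0.5, 0.068, 0.175, 0, 0.2], [0, 0, 0.5, 0.068, 0.175, 0, 0.2], [0, 0, 0.5, 0.068, 0.175, 0, 0.2]]])

```text
clock: 33.7
position: [0.507, 0.2047, 0.168]
ee_rot: [0.462, 0.887, 0.001, -0.0]
wrist_force: [-0.5, -0.8, -0.4]
grip_width: 0.0379
gripper_force: 0.0
```

```bash
cat >> h.py <<'E'
def placed(P,z=.089):
    Z=P[...,2]; m=(Z>z-.008)&(Z<z+.01)&(abs(P[...,0]-.478)<.09)&(abs(P[...,1])<.12)
    n,l,st,c=cv2.connectedComponentsWithStats(m.astype(np.uint8))
    for i in range(1,n):
        if st[i,4]>40: print(tote(pca(P,l==i)))
E
python3 - <<'E'
from h import *
im,P=cam('scene'); cases(P); placed(P)
from plan import plan
plan([(.513,.326,.15,99.5),(.513,.326,.09,99.5)])
E
```

```text
centre [0.3905 0.3359] yaw 107.9 L 0.042 W 0.011 z 0.0476 46
centre [0.4527 0.3299] yaw 96.6 L 0.070 W 0.013 z 0.0476 103
centre [0.5152 0.3268] yaw 99.5 L 0.069 W 0.013 z 0.0471 109
centre [ 0.4786 -0.0755] yaw 179.0 L 0.069 W 0.011 z 0.0892 86
[ 0.0047 -0.0774]
(0.513, 0.326, 0.15, 99.5) [0.0008, -0.002, 0.4182] [0.121, 0.0927, 0.0227] rows>=4
(0.513, 0.326, 0.09, 99.5) [0.0, 0.0, 0.0] [0.0, -0.0, 0.075] rows>=2
```

Call:
play_rows(motion=[[[0, 0, 0.42, 0.121, 0.093, 0.0225, 0.2], [0, 0, 0.42, 0.121, 0.093, 0.0225, 0.2], [0, 0, 0.42, 0.121, 0.093, 0.0225, 0.2], [0, 0, 0.42, 0.121, 0.093, 0.0225, 0.2], [0, 0, 0.42, 0.121, 0.093, 0.0225, 0.2]]])

```text
clock: 34.17
position: [0.512, 0.3239, 0.149]
ee_rot: [0.644, 0.765, -0.0, -0.001]
wrist_force: [-0.9, -0.3, 0.2]
grip_width: 0.0375
gripper_force: 0.0
```

Call:
play_rows(motion=[[[0, 0, 0, 0, 0, 0.075, 0.2], [0, 0, 0, 0, 0, 0.075, 0.2], [0, 0, 0, 0, 0, 0.075, 0.2], [0, 0, 0, 0, 0, 0.075, 0.2], [0, 0, 0, 0, 0, 0.075, 0.2]]])

```text
clock: 34.58
position: [0.5139, 0.3208, 0.0913]
ee_rot: [0.644, 0.765, 0.001, 0.0]
wrist_force: [0.4, 0.6, -0.6]
grip_width: 0.0374
gripper_force: 0.0
```

```bash
python3 plan.py '[(.5132,.326,.033,99.5)]'
```

```text
(0.5132, 0.326, 0.033, 99.5) [0.0011, -0.0003, 0.0056] [0.0065, 0.0002, 0.0729] rows>=2
```

Call:
play_rows(motion=[[[0, 0, 0.005, 0.006, 0, 0.03, 0.2], [0, 0, 0.005, 0.006, 0, 0.055, 0.2], [0, 0, 0.005, 0.006, 0, 0.068, 0.2], [0, 0, 0.005, 0.006, 0, 0.072, 0.2], [0, 0, 0.005, 0.006, 0, 0.072, 0.2]]])

```text
clock: 35.0
position: [0.5124, 0.3261, 0.0328]
ee_rot: [0.646, 0.763, 0.0, 0.0]
wrist_force: [-0.4, -0.4, 0.5]
grip_width: 0.0376
gripper_force: 0.0
```

Call:
play_rows(motion=[[[0, 0, 0, 0, 0, 0, 1], [0, 0, 0, 0, 0, 0, 1], [0, 0, 0, 0, 0, 0, 1], [0, 0, 0, 0, 0, 0, 1], [0, 0, 0, 0, 0, 0, 1]]])

```text
clock: 35.42
position: [0.5126, 0.3264, 0.033]
ee_rot: [0.646, 0.763, 0.0, 0.0]
wrist_force: [-0.4, -1.1, 6.3]
grip_width: 0.0121
gripper_force: 30.0
```

Call:
play_rows(motion=[[[0, 0, 0, 0, 0, 0, 1], [0, 0, 0, 0, 0, -0.04, 1], [0, 0, 0, 0, 0, -0.08, 1], [0, 0, 0, 0, 0, -0.12, 1], [0, 0, 0, 0, 0, -0.17, 1]]])

```text
clock: 35.83
position: [0.5111, 0.3256, 0.1685]
ee_rot: [0.646, 0.763, -0.001, -0.001]
wrist_force: [0.3, 1.2, -1.5]
grip_width: 0.0118
gripper_force: 30.0
```

```bash
python3 - <<'E'
from plan import plan
plan([(.505,.2,.17,125),(.49,.08,.17,155),(.4797,-.023,.16,178.1),(.4797,-.023,.12,178.1)])
E
```

```text
(0.505, 0.2, 0.17, 125) [-0.0025, 0.0001, -0.4247] [-0.1535, -0.0335, -0.0017] rows>=4
(0.49, 0.08, 0.17, 155) [-0.0, 0.0, -0.5] [-0.1121, -0.1014, -0.0] rows>=5
(0.4797, -0.023, 0.16, 178.1) [0.0, 0.0, -0.385] [-0.0427, -0.1221, 0.0125] rows>=4
(0.4797, -0.023, 0.12, 178.1) [0.0, 0.0, 0.0] [0.0, -0.0, 0.05] rows>=1
```

Call:
play_rows(motion=[[[0, 0, -0.425, -0.1535, -0.0335, 0, 1], [0, 0, -0.425, -0.1535, -0.0335, 0, 1], [0, 0, -0.425, -0.1535, -0.0335, 0, 1], [0, 0, -0.425, -0.1535, -0.0335, 0, 1], [0, 0, -0.425, -0.1535, -0.0335, 0, 1]]])

```text
clock: 36.25
position: [0.5061, 0.1968, 0.1682]
ee_rot: [0.461, 0.887, -0.001, 0.0]
wrist_force: [0.5, 0.3, -1.7]
grip_width: 0.0117
gripper_force: 30.0
```

Call:
play_rows(motion=[[[0, 0, -0.5, -0.112, -0.1015, 0, 1], [0, 0, -0.5, -0.112, -0.1015, 0, 1], [0, 0, -0.5, -0.112, -0.1015, 0, 1], [0, 0, -0.5, -0.112, -0.1015, 0, 1], [0, 0, -0.5, -0.112, -0.1015, 0, 1]]])

```text
clock: 36.67
position: [0.4905, 0.0777, 0.1681]
ee_rot: [0.216, 0.976, -0.001, -0.0]
wrist_force: [-0.2, 0.6, -1.3]
grip_width: 0.0119
gripper_force: 30.0
```

Call:
play_rows(motion=[[[0, 0, -0.385, -0.043, -0.122, 0.0125, 1], [0, 0, -0.385, -0.043, -0.122, 0.0125, 1], [0, 0, -0.385, -0.043, -0.122, 0.0125, 1], [0, 0, -0.385, -0.043, -0.122, 0.0125, 1], [0, 0, -0.385, -0.043, -0.122, 0.0125, 1]]])

```text
clock: 37.08
position: [0.4806, -0.0234, 0.1581]
ee_rot: [0.017, 1.0, 0.0, -0.0]
wrist_force: [-1.0, 0.6, -1.5]
grip_width: 0.012
gripper_force: 30.0
```

Call:
play_rows(motion=[[[0, 0, 0, 0, 0, 0.04, 1], [0, 0, 0, 0, 0, 0.04, 1], [0, 0, 0, 0, 0, 0.04, 1], [0, 0, 0, 0, 0, 0.04, 1], [0, 0, 0, 0, 0, 0.04, 1]]])

```text
clock: 37.5
position: [0.4814, -0.0213, 0.1274]
ee_rot: [0.017, 1.0, 0.0, 0.001]
wrist_force: [0.1, -0.9, -1.4]
grip_width: 0.0117
gripper_force: 30.0
```

```bash
python3 plan.py '[(.4797,-.023,.075,178.1)]'
```

```text
(0.4797, -0.023, 0.075, 178.1) [0.0002, 0.0011, 0.0] [0.0022, -0.0022, 0.0655] rows>=2
```

Call:
play_rows(motion=[[[0, 0, 0, 0.002, -0.002, 0.03, 1], [0, 0, 0, 0.002, -0.002, 0.052, 1], [0, 0, 0, 0.002, -0.002, 0.062, 1], [0, 0, 0, 0.002, -0.002, 0.065, 1], [0, 0, 0, 0.002, -0.002, 0.065, 1]]])

```text
clock: 37.92
position: [0.4794, -0.0234, 0.0748]
ee_rot: [0.017, 1.0, 0.0, -0.0]
wrist_force: [0.2, -1.3, -1.1]
grip_width: 0.0114
gripper_force: 30.0
```

Call:
play_rows(motion=[[[0, 0, 0, 0, 0, 0, 1], [0, 0, 0, 0, 0, 0, 1], [0, 0, 0, 0, 0, 0, 0.3], [0, 0, 0, 0, 0, 0, 0.3], [0, 0, 0, 0, 0, 0, 0.3]]])

```text
clock: 38.33
position: [0.4794, -0.0239, 0.0747]
ee_rot: [0.017, 1.0, -0.0, 0.0]
wrist_force: [0.2, 0.3, 0.4]
grip_width: 0.0282
gripper_force: 0.0
```

Call:
play_rows(motion=[[[0, 0, 0, 0, 0, -0.02, 0.3], [0, 0, 0, 0, 0, -0.05, 0.3], [0, 0, 0, 0, 0, -0.09, 0.3], [0, 0, 0, 0, 0, -0.12, 0.3], [0, 0, 0, 0, 0, -0.12, 0.3]]])

```text
clock: 38.75
position: [0.4813, -0.0235, 0.1746]
ee_rot: [0.017, 1.0, -0.0, 0.003]
wrist_force: [1.7, 0.6, -0.2]
grip_width: 0.0328
gripper_force: 0.0
```

```bash
python3 - <<'E'
from plan import plan
plan([(.47,.08,.17,155),(.455,.2,.17,125)])
E
```

```text
(0.47, 0.08, 0.17, 155) [0.0002, 0.0055, 0.3849] [0.0185, 0.1288, 0.0055] rows>=4
(0.455, 0.2, 0.17, 125) [0.0, -0.0, 0.5] [0.0804, 0.128, 0.0] rows>=5
```

Call:
play_rows(motion=[[[0, 0, 0.385, 0.0185, 0.129, 0.003, 0.2], [0, 0, 0.385, 0.0185, 0.129, 0.003, 0.2], [0, 0, 0.385, 0.0185, 0.129, 0.003, 0.2], [0, 0, 0.385, 0.0185, 0.129, 0.003, 0.2], [0, 0, 0.385, 0.0185, 0.129, 0.003, 0.2]]])

```text
clock: 39.17
position: [0.4673, 0.0819, 0.1679]
ee_rot: [0.217, 0.976, 0.0, 0.0]
wrist_force: [0.1, -0.1, -0.5]
grip_width: 0.0378
gripper_force: 0.0
```

Call:
play_rows(motion=[[[0, 0, 0.5, 0.08, 0.128, 0, 0.2], [0, 0, 0.5, 0.08, 0.128, 0, 0.2], [0, 0, 0.5, 0.08, 0.128, 0, 0.2], [0, 0, 0.5, 0.08, 0.128, 0, 0.2], [0, 0, 0.5, 0.08, 0.128, 0, 0.2]]])

```text
clock: 39.58
position: [0.4524, 0.203, 0.168]
ee_rot: [0.462, 0.887, 0.001, -0.0]
wrist_force: [-0.7, 0.7, 0.5]
grip_width: 0.0376
gripper_force: 0.0
```

```bash
python3 - <<'E'
from h import *
im,P=cam('scene'); cases(P); placed(P)
from plan import plan
plan([(.4508,.3285,.15,97.5),(.4508,.3285,.09,97.5)])
E
```

```text
centre [0.3916 0.3212] yaw 99.7 L 0.071 W 0.013 z 0.0478 99
centre [0.4521 0.3302] yaw 95.9 L 0.070 W 0.013 z 0.0475 103
centre [ 0.4779 -0.0259] yaw 178.6 L 0.070 W 0.009 z 0.0901 84
[ 0.0024 -0.0278]
centre [ 0.4783 -0.0758] yaw 179.4 L 0.071 W 0.010 z 0.0896 83
[ 0.0044 -0.0777]
(0.4508, 0.3285, 0.15, 97.5) [0.0, -0.0006, 0.4517] [0.1327, 0.0885, 0.0223] rows>=4
(0.4508, 0.3285, 0.09, 97.5) [0.0, 0.0, 0.0] [0.0, -0.0, 0.075] rows>=2
```

Call:
play_rows(motion=[[[0, 0, 0.452, 0.133, 0.0885, 0.022, 0.2], [0, 0, 0.452, 0.133, 0.0885, 0.022, 0.2], [0, 0, 0.452, 0.133, 0.0885, 0.022, 0.2], [0, 0, 0.452, 0.133, 0.0885, 0.022, 0.2], [0, 0, 0.452, 0.133, 0.0885, 0.022, 0.2]]])

```text
clock: 40.05
position: [0.4493, 0.3311, 0.1495]
ee_rot: [0.657, 0.754, 0.0, -0.001]
wrist_force: [-1.8, -0.4, -0.1]
grip_width: 0.0376
gripper_force: 0.0
```

Call:
play_rows(motion=[[[0, 0, 0, 0, 0, 0.075, 0.2], [0, 0, 0, 0, 0, 0.075, 0.2], [0, 0, 0, 0, 0, 0.075, 0.2], [0, 0, 0, 0, 0, 0.075, 0.2], [0, 0, 0, 0, 0, 0.075, 0.2]]])

```text
clock: 40.47
position: [0.4509, 0.3272, 0.0914]
ee_rot: [0.656, 0.754, 0.0, 0.0]
wrist_force: [-0.6, 0.3, 0.6]
grip_width: 0.0379
gripper_force: 0.0
```

```bash
python3 plan.py '[(.4508,.3285,.033,97.5)]'
```

```text
(0.4508, 0.3285, 0.033, 97.5) [0.0008, -0.0005, 0.0072] [0.0016, 0.0, 0.0731] rows>=2
```

Call:
play_rows(motion=[[[0, 0, 0.006, 0.0015, 0, 0.03, 0.2], [0, 0, 0.006, 0.0015, 0, 0.055, 0.2], [0, 0, 0.006, 0.0015, 0, 0.068, 0.2], [0, 0, 0.006, 0.0015, 0, 0.072, 0.2], [0, 0, 0.006, 0.0015, 0, 0.072, 0.2]]])

```text
clock: 40.88
position: [0.4502, 0.3286, 0.0332]
ee_rot: [0.659, 0.752, 0.0, -0.0]
wrist_force: [-0.0, 0.3, -0.1]
grip_width: 0.038
gripper_force: 0.0
```

Call:
play_rows(motion=[[[0, 0, 0, 0, 0, 0, 1], [0, 0, 0, 0, 0, 0, 1], [0, 0, 0, 0, 0, 0, 1], [0, 0, 0, 0, 0, 0, 1], [0, 0, 0, 0, 0, 0, 1]]])

```text
clock: 41.3
position: [0.4503, 0.3289, 0.0333]
ee_rot: [0.659, 0.752, 0.001, 0.0]
wrist_force: [-0.4, -0.1, 7.5]
grip_width: 0.0117
gripper_force: 30.0
```

Call:
play_rows(motion=[[[0, 0, 0, 0, 0, 0, 1], [0, 0, 0, 0, 0, -0.04, 1], [0, 0, 0, 0, 0, -0.08, 1], [0, 0, 0, 0, 0, -0.12, 1], [0, 0, 0, 0, 0, -0.17, 1]]])

```text
clock: 41.72
position: [0.4488, 0.3279, 0.169]
ee_rot: [0.659, 0.752, -0.001, -0.0]
wrist_force: [0.3, 1.3, -3.0]
grip_width: 0.0117
gripper_force: 30.0
```

```bash
python3 - <<'E'
from plan import plan
plan([(.46,.22,.17,125),(.475,.12,.17,155),(.4813,.027,.16,178.1)])
E
```

```text
(0.46, 0.22, 0.17, 125) [-0.0025, 0.0002, -0.4576] [-0.1356, -0.0038, -0.0011] rows>=4
(0.475, 0.12, 0.17, 155) [-0.0, 0.0, -0.5] [-0.1131, -0.0563, -0.0] rows>=5
(0.4813, 0.027, 0.16, 178.1) [0.0, 0.0, -0.385] [-0.0563, -0.102, 0.0125] rows>=4
```

Call:
play_rows(motion=[[[0, 0, -0.458, -0.1355, -0.004, 0, 1], [0, 0, -0.458, -0.1355, -0.004, 0, 1], [0, 0, -0.458, -0.1355, -0.004, 0, 1], [0, 0, -0.458, -0.1355, -0.004, 0, 1], [0, 0, -0.458, -0.1355, -0.004, 0, 1]]])

```text
clock: 42.13
position: [0.4612, 0.2183, 0.1687]
ee_rot: [0.46, 0.888, -0.0, 0.0]
wrist_force: [0.5, 0.6, -1.9]
grip_width: 0.0119
gripper_force: 30.0
```

Call:
play_rows(motion=[[[0, 0, -0.5, -0.113, -0.056, 0, 1], [0, 0, -0.5, -0.113, -0.056, 0, 1], [0, 0, -0.5, -0.113, -0.056, 0, 1], [0, 0, -0.5, -0.113, -0.056, 0, 1], [0, 0, -0.5, -0.113, -0.056, 0, 1]]])

```text
clock: 42.55
position: [0.4762, 0.12, 0.1686]
ee_rot: [0.216, 0.976, -0.0, -0.0]
wrist_force: [0.7, 0.7, -2.0]
grip_width: 0.0117
gripper_force: 30.0
```

Call:
play_rows(motion=[[[0, 0, -0.385, -0.056, -0.102, 0.0125, 1], [0, 0, -0.385, -0.056, -0.102, 0.0125, 1], [0, 0, -0.385, -0.056, -0.102, 0.0125, 1], [0, 0, -0.385, -0.056, -0.102, 0.0125, 1], [0, 0, -0.385, -0.056, -0.102, 0.0125, 1]]])

```text
clock: 42.97
position: [0.4822, 0.0279, 0.1585]
ee_rot: [0.017, 1.0, 0.0, -0.0]
wrist_force: [0.1, 0.3, -2.2]
grip_width: 0.0115
gripper_force: 30.0
```

Call:
play_rows(motion=[[[0, 0, 0, 0, 0, 0.04, 1], [0, 0, 0, 0, 0, 0.04, 1], [0, 0, 0, 0, 0, 0.04, 1], [0, 0, 0, 0, 0, 0.04, 1], [0, 0, 0, 0, 0, 0.04, 1]]])

```text
clock: 43.38
position: [0.4827, 0.0291, 0.1278]
ee_rot: [0.017, 1.0, 0.0, 0.001]
wrist_force: [-0.6, 0.2, -1.6]
grip_width: 0.0117
gripper_force: 30.0
```

```bash
python3 plan.py '[(.4813,.027,.075,178.1)]'
```

```text
(0.4813, 0.027, 0.075, 178.1) [0.0002, 0.0011, -0.0001] [0.0017, -0.0026, 0.066] rows>=2
```

Call:
play_rows(motion=[[[0, 0, 0, 0.0015, -0.0025, 0.03, 1], [0, 0, 0, 0.0015, -0.0025, 0.052, 1], [0, 0, 0, 0.0015, -0.0025, 0.062, 1], [0, 0, 0, 0.0015, -0.0025, 0.0655, 1], [0, 0, 0, 0.0015, -0.0025, 0.0655, 1]]])

```text
clock: 43.8
position: [0.4811, 0.0265, 0.0749]
ee_rot: [0.017, 1.0, -0.0, 0.0]
wrist_force: [-0.7, -0.1, -0.9]
grip_width: 0.0114
gripper_force: 30.0
```

Call:
play_rows(motion=[[[0, 0, 0, 0, 0, 0, 1], [0, 0, 0, 0, 0, 0, 1], [0, 0, 0, 0, 0, 0, 0.3], [0, 0, 0, 0, 0, 0, 0.3], [0, 0, 0, 0, 0, 0, 0.3]]])

```text
clock: 44.22
position: [0.4811, 0.0262, 0.0747]
ee_rot: [0.017, 1.0, -0.0, 0.0]
wrist_force: [0.2, 0.9, -0.1]
grip_width: 0.0285
gripper_force: 0.0
```

Call:
play_rows(motion=[[[0, 0, 0, 0, 0, -0.02, 0.3], [0, 0, 0, 0, 0, -0.05, 0.3], [0, 0, 0, 0, 0, -0.09, 0.3], [0, 0, 0, 0, 0, -0.12, 0.3], [0, 0, 0, 0, 0, -0.12, 0.3]]])

```text
clock: 44.63
position: [0.483, 0.0267, 0.1745]
ee_rot: [0.017, 1.0, -0.0, 0.003]
wrist_force: [1.8, 0.2, 1.2]
grip_width: 0.0325
gripper_force: 0.0
```

```bash
python3 - <<'E'
from plan import plan
plan([(.45,.12,.17,155),(.42,.21,.17,125)])
E
```

```text
(0.45, 0.12, 0.17, 155) [0.0007, 0.0053, 0.385] [0.0451, 0.1152, 0.0054] rows>=4
(0.42, 0.21, 0.17, 125) [0.0, -0.0, 0.5] [0.0815, 0.0861, 0.0] rows>=5
```

Call:
play_rows(motion=[[[0, 0, 0.385, 0.045, 0.115, 0.003, 0.2], [0, 0, 0.385, 0.045, 0.115, 0.003, 0.2], [0, 0, 0.385, 0.045, 0.115, 0.003, 0.2], [0, 0, 0.385, 0.045, 0.115, 0.003, 0.2], [0, 0, 0.385, 0.045, 0.115, 0.003, 0.2]]])

```text
clock: 45.05
position: [0.4474, 0.1206, 0.1679]
ee_rot: [0.217, 0.976, -0.0, 0.0]
wrist_force: [-0.5, -0.7, -0.0]
grip_width: 0.0376
gripper_force: 0.0
```

Call:
play_rows(motion=[[[0, 0, 0.5, 0.0815, 0.086, 0, 0.2], [0, 0, 0.5, 0.0815, 0.086, 0, 0.2], [0, 0, 0.5, 0.0815, 0.086, 0, 0.2], [0, 0, 0.5, 0.0815, 0.086, 0, 0.2], [0, 0, 0.5, 0.0815, 0.086, 0, 0.2]]])

```text
clock: 45.47
position: [0.4176, 0.2101, 0.1678]
ee_rot: [0.463, 0.886, 0.0, -0.0]
wrist_force: [0.0, -0.2, -0.2]
grip_width: 0.0381
gripper_force: 0.0
```

```bash
python3 - <<'E'
from h import *
im,P=cam('scene'); cases(P); placed(P)
from plan import plan
plan([(.39,.3205,.15,99),(.39,.3205,.09,99)])
E
```

```text
centre [0.3905 0.3218] yaw 99.5 L 0.068 W 0.016 z 0.0476 94
centre [ 0.478  -0.0258] yaw 179.0 L 0.069 W 0.009 z 0.0899 81
[ 0.0024 -0.0278]
centre [0.4808 0.0242] yaw 177.6 L 0.067 W 0.009 z 0.0902 81
[0.0036 0.0223]
centre [ 0.4787 -0.0755] yaw 179.1 L 0.073 W 0.010 z 0.0900 87
[ 0.0048 -0.0774]
(0.39, 0.3205, 0.15, 99) [-0.0002, -0.0, 0.4265] [0.1344, 0.0502, 0.0222] rows>=4
(0.39, 0.3205, 0.09, 99) [0.0, 0.0, 0.0] [0.0, -0.0, 0.075] rows>=2
```

Call:
play_rows(motion=[[[0, 0, 0.427, 0.1345, 0.05, 0.022, 0.2], [0, 0, 0.427, 0.1345, 0.05, 0.022, 0.2], [0, 0, 0.427, 0.1345, 0.05, 0.022, 0.2], [0, 0, 0.427, 0.1345, 0.05, 0.022, 0.2], [0, 0, 0.427, 0.1345, 0.05, 0.022, 0.2]]])

```text
clock: 45.93
position: [0.3877, 0.3234, 0.1498]
ee_rot: [0.647, 0.762, 0.0, -0.001]
wrist_force: [-0.9, -0.7, 0.1]
grip_width: 0.0376
gripper_force: 0.0
```

Call:
play_rows(motion=[[[0, 0, 0, 0, 0, 0.075, 0.2], [0, 0, 0, 0, 0, 0.075, 0.2], [0, 0, 0, 0, 0, 0.075, 0.2], [0, 0, 0, 0, 0, 0.075, 0.2], [0, 0, 0, 0, 0, 0.075, 0.2]]])

```text
clock: 46.35
position: [0.3897, 0.3205, 0.0914]
ee_rot: [0.647, 0.763, 0.0, -0.0]
wrist_force: [0.2, 0.0, 0.3]
grip_width: 0.0378
gripper_force: 0.0
```

```bash
python3 plan.py '[(.39,.3205,.033,99)]'
```

```text
(0.39, 0.3205, 0.033, 99) [0.0006, -0.0006, 0.0073] [-0.0001, 0.0004, 0.0729] rows>=2
```

Call:
play_rows(motion=[[[0, 0, 0.006, 0, 0, 0.03, 0.2], [0, 0, 0.006, 0, 0, 0.055, 0.2], [0, 0, 0.006, 0, 0, 0.068, 0.2], [0, 0, 0.006, 0, 0, 0.072, 0.2], [0, 0, 0.006, 0, 0, 0.072, 0.2]]])

```text
clock: 46.77
position: [0.3892, 0.3204, 0.0331]
ee_rot: [0.649, 0.761, 0.0, -0.0]
wrist_force: [-0.3, -0.0, -0.2]
grip_width: 0.0381
gripper_force: 0.0
```

Call:
play_rows(motion=[[[0, 0, 0, 0, 0, 0, 1], [0, 0, 0, 0, 0, 0, 1], [0, 0, 0, 0, 0, 0, 1], [0, 0, 0, 0, 0, 0, 1], [0, 0, 0, 0, 0, 0, 1]]])

```text
clock: 47.18
position: [0.3894, 0.3205, 0.0333]
ee_rot: [0.649, 0.76, 0.0, 0.0]
wrist_force: [0.5, -1.8, 7.1]
grip_width: 0.0116
gripper_force: 30.0
```

Call:
play_rows(motion=[[[0, 0, 0, 0, 0, 0, 1], [0, 0, 0, 0, 0, -0.04, 1], [0, 0, 0, 0, 0, -0.08, 1], [0, 0, 0, 0, 0, -0.12, 1], [0, 0, 0, 0, 0, -0.17, 1]]])

```text
clock: 47.6
position: [0.3879, 0.3196, 0.1691]
ee_rot: [0.649, 0.761, -0.001, -0.001]
wrist_force: [1.6, -1.7, -1.9]
grip_width: 0.0116
gripper_force: 30.0
```

```bash
python3 - <<'E'
from plan import plan
plan([(.42,.23,.17,125),(.455,.15,.17,155),(.483,.077,.16,178.1)])
E
```

```text
(0.42, 0.23, 0.17, 125) [-0.0026, 0.0001, -0.4325] [-0.1169, 0.0221, -0.0011] rows>=4
(0.455, 0.15, 0.17, 155) [-0.0, 0.0, -0.5] [-0.107, -0.0215, -0.0] rows>=5
(0.483, 0.077, 0.16, 178.1) [0.0, 0.0, -0.385] [-0.0703, -0.0679, 0.0125] rows>=4
```

Call:
play_rows(motion=[[[0, 0, -0.4325, -0.117, 0.022, 0, 1], [0, 0, -0.4325, -0.117, 0.022, 0, 1], [0, 0, -0.4325, -0.117, 0.022, 0, 1], [0, 0, -0.4325, -0.117, 0.022, 0, 1], [0, 0, -0.4325, -0.117, 0.022, 0, 1]]])

```text
clock: 48.02
position: [0.4215, 0.2288, 0.1687]
ee_rot: [0.46, 0.888, -0.0, 0.0]
wrist_force: [0.2, 0.4, -1.7]
grip_width: 0.0116
gripper_force: 30.0
```

Call:
play_rows(motion=[[[0, 0, -0.5, -0.107, -0.0215, 0, 1], [0, 0, -0.5, -0.107, -0.0215, 0, 1], [0, 0, -0.5, -0.107, -0.0215, 0, 1], [0, 0, -0.5, -0.107, -0.0215, 0, 1], [0, 0, -0.5, -0.107, -0.0215, 0, 1]]])

```text
clock: 48.43
position: [0.4561, 0.1503, 0.1686]
ee_rot: [0.216, 0.976, 0.0, -0.0]
wrist_force: [-0.4, 0.3, -1.9]
grip_width: 0.0114
gripper_force: 30.0
```

Call:
play_rows(motion=[[[0, 0, -0.385, -0.07, -0.068, 0.0125, 1], [0, 0, -0.385, -0.07, -0.068, 0.0125, 1], [0, 0, -0.385, -0.07, -0.068, 0.0125, 1], [0, 0, -0.385, -0.07, -0.068, 0.0125, 1], [0, 0, -0.385, -0.07, -0.068, 0.0125, 1]]])

```text
clock: 48.85
position: [0.4836, 0.078, 0.1585]
ee_rot: [0.018, 1.0, 0.0, -0.0]
wrist_force: [0.9, -0.0, -1.7]
grip_width: 0.0117
gripper_force: 30.0
```

Call:
play_rows(motion=[[[0, 0, 0, 0, 0, 0.04, 1], [0, 0, 0, 0, 0, 0.04, 1], [0, 0, 0, 0, 0, 0.04, 1], [0, 0, 0, 0, 0, 0.04, 1], [0, 0, 0, 0, 0, 0.04, 1]]])

```text
clock: 49.27
position: [0.4841, 0.0784, 0.1278]
ee_rot: [0.017, 1.0, 0.0, 0.001]
wrist_force: [-1.1, -0.0, -2.1]
grip_width: 0.0115
gripper_force: 30.0
```

```bash
python3 plan.py '[(.483,.077,.075,178.1)]'
```

```text
(0.483, 0.077, 0.075, 178.1) [0.0002, 0.001, -0.001] [0.0014, -0.0018, 0.066] rows>=2
```

Place it, retreat high and to the side, then check.

Call:
play_rows(motion=[[[0, 0, 0, 0.0015, -0.002, 0.03, 1], [0, 0, 0, 0.0015, -0.002, 0.052, 1], [0, 0, 0, 0.0015, -0.002, 0.062, 1], [0, 0, 0, 0.0015, -0.002, 0.0655, 1], [0, 0, 0, 0.0015, -0.002, 0.0655, 1]]])

```text
clock: 49.68
position: [0.4827, 0.0763, 0.0749]
ee_rot: [0.017, 1.0, -0.0, 0.0]
wrist_force: [-1.0, -0.6, -2.0]
grip_width: 0.0119
gripper_force: 30.0
```

Call:
play_rows(motion=[[[0, 0, 0, 0, 0, 0, 1], [0, 0, 0, 0, 0, 0, 1], [0, 0, 0, 0, 0, 0, 0.3], [0, 0, 0, 0, 0, 0, 0.3], [0, 0, 0, 0, 0, 0, 0.3]]])

```text
clock: 50.1
position: [0.4827, 0.0761, 0.0747]
ee_rot: [0.017, 1.0, 0.0, 0.0]
wrist_force: [-0.5, -0.8, 0.3]
grip_width: 0.0285
gripper_force: 0.0
```

Call:
play_rows(motion=[[[0, 0, 0, 0, 0, -0.02, 0.3], [0, 0, 0, 0, 0, -0.05, 0.3], [0, 0, 0, 0, 0, -0.09, 0.3], [0, 0, 0, 0, 0, -0.14, 0.3], [0, 0, 0, 0, 0, -0.18, 0.3]]])

```text
clock: 50.52
position: [0.4823, 0.0767, 0.2207]
ee_rot: [0.016, 1.0, 0.0, 0.0]
wrist_force: [1.0, -0.2, 0.4]
grip_width: 0.0328
gripper_force: 0.0
```

Call:
play_rows(motion=[[[0, 0, 0, 0.03, 0.2, -0.02, 0.3], [0, 0, 0, 0.03, 0.2, -0.02, 0.3], [0, 0, 0, 0.03, 0.2, -0.02, 0.3], [0, 0, 0, 0.03, 0.2, -0.02, 0.3], [0, 0, 0, 0.03, 0.2, -0.02, 0.3]]])

```text
clock: 50.93
position: [0.4618, 0.2445, 0.2359]
ee_rot: [0.013, 1.0, 0.002, 0.001]
wrist_force: [-1.1, 0.5, -0.4]
grip_width: 0.0327
gripper_force: 0.0
```

```bash
python3 - <<'E'
from h import *
im,P=cam('scene'); Z=P[...,2]; cases(P); placed(P); save('s3.png',im)
m=(abs(P[...,0]-.68)<.06)&(P[...,1]>-.02)&(P[...,1]<.15); blobs(P,m&(Z>.08)&(Z<.14),5)
im,P=cam('side'); placed(P)
E
```

```text
centre [ 0.4787 -0.0259] yaw 178.9 L 0.069 W 0.009 z 0.0902 82
[ 0.0032 -0.0278]
centre [0.4802 0.0242] yaw 177.8 L 0.069 W 0.009 z 0.0898 82
[0.0029 0.0223]
centre [0.4815 0.0745] yaw 176.7 L 0.067 W 0.009 z 0.0898 82
[0.0026 0.0726]
centre [ 0.4788 -0.0757] yaw 179.6 L 0.068 W 0.010 z 0.0899 85
[ 0.0049 -0.0776]
px [320. 261.] n 74 rect c(0.679,0.078) size 0.024x0.020 ang 86.4 z [0.092 0.102 0.107] med [0.68  0.077]
```

View pics/s3.png

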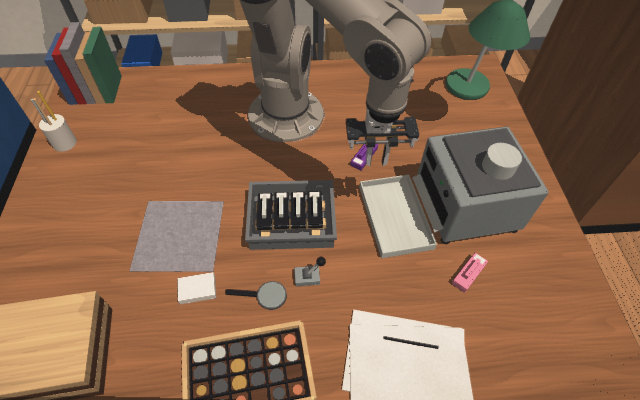

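All four cases lie side by side on the crib at (265,210), (281,208), (298,208), (315,206). The tray is empty, the lever is over with its knob at (320,261), and the magnifier and envelopes are where they were. I let the arm settle, then hand in.

Call:
play_rows(motion=[[[0, 0, 0, 0, 0, 0, 0.3], [0, 0, 0, 0, 0, 0, 0.3], [0, 0, 0, 0, 0, 0, 0.3], [0, 0, 0, 0, 0, 0, 0.3], [0, 0, 0, 0, 0, 0, 0.3]]])

```text
clock: 51.45
position: [0.4641, 0.236, 0.2343]
ee_rot: [0.018, 1.0, -0.0, 0.0]
wrist_force: [-0.3, -0.5, 0.3]
grip_width: 0.0328
gripper_force: 0.0
```

```bash
python3 -c "
from h import *
im,P=cam('scene'); placed(P); print(r.hand_in())"
```

```text
centre [ 0.4777 -0.0259] yaw 178.7 L 0.068 W 0.009 z 0.0907 80
[ 0.0021 -0.0278]
centre [0.4818 0.0241] yaw 177.2 L 0.067 W 0.009 z 0.0898 80
[0.0046 0.0222]
centre [0.482  0.0744] yaw 176.5 L 0.069 W 0.009 z 0.0897 82
[0.0031 0.0726]
centre [ 0.4795 -0.0753] yaw 179.0 L 0.072 W 0.010 z 0.0896 85
[ 0.0056 -0.0772]
the job is handed in; nothing more can be done
None
```

I handed the job in at about 51 s (no verdict was returned): the lever is thrown over, the slat crib is built in the tote, and all four cases lie rib up across both long slats; the magnifier and envelopes were left alone.

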